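# Clamp a shaft in the V-block

### The arm

A 6-joint arm with a two-finger parallel gripper is mounted at the origin on a cart in front of the work surface, level with it; the furniture and walls round the work are solid. World frame = base frame: x ahead of the robot, y to its left, z up, the work surface at z = 0. Lengths are in m, angles in rad, forces in N, time in s.
With the tool pointing down it reaches from about 0.425 to 0.95 m from the base axis. Payload 3.5 kg.
Tool frame: the origin (TCP) lies at the very end of the fingers, on their centre line; the grasp point (between the pads) lies 19 mm behind it (tcp_to_grasp is the distance from the TCP to the grasp point, in m); z points along the fingers, y is the direction in which the jaws open and shut (so a half turn about z gives the same grasp; the last joint's range is limited). The gripper opens to 85 mm and grips with 20 to 120 N. Pads are 22 mm wide; open, the fingers measure 114 mm over their backs; the gripper's body (76 mm by 85 mm) begins 54 mm behind the grasp point. The pads swing forward as they close: fully open they stand 13 mm farther back than shut.
Start: joints at [-1.479, 0.286, 1.577, -0, 1.279, -0.15], TCP at [0.162, -0.655, 0.231] pointing down, gripper open.
Joint ranges: [-2.77, 2.77], [-0.9, 2.22], [0.21, 2.48], [-1.53, 4.67], [0.24, 2.81], [-2.84, 2.84]. Speed limits (rad/s): [2.79, 2.79, 3.14, 3.14, 3.14, 3.14].

### API

Orientations are given as a unit quaternion [x, y, z, w].
In Python, from plant import * gives the robot as it stands. The module is installed in compiled form; this text tells all that it offers.
- The arm moves only by the tool arm_command, never from a script. Its argument "steps" is a list of rows, each a list of 3 entries, a list of its own where there are three numbers: the turn, a rotation vector about the tool's x, y, z in rad, then the shift along the tool's x, y, z in m, then the gripper command: -1 is shut, 1 is fully open, values between are in proportion. A call has 1 to 12 rows; each row is the pose to reach, as a shift and turn from the pose measured when the call began, along the tool's axes at that moment; what a row does not reach only later rows make up. A row lasts 1/8 s, in which the tool goes at most 62.5 mm and 10.7 degrees, less where a joint would pass 70% of its speed; a pose out of reach is approached as far as the arm can. A call with a gripper value outside its range is refused whole. The fingers move at their own pace and stop on an object; "force" is the grip in N (left out, the last holds). Time passes only in rows, so rows that repeat a pose let the fingers close. It gives the time, the measured TCP pose, the force and the opening at its end, in the units of the state.
- get_state(): the state, without advancing time (a new reading comes with each control period).
- read_camera(name): name is "scene" or "top"; returns a dict with "frame" (420x560x3 uint8, red, green, blue), "vfov" (degrees; the focal length in pixels is half the picture's height over the tangent of half this angle, whatever the lens; pixels are square), "cx", "cy" (the principal point, pixels), "position" and "rotation" of the camera in the world. Camera axes: x right, y up, looking along -z (the intrinsics and any distortion apply to the point x, -y, -z); pixel columns grow to the right and rows downward; lengths in m; the calibration is good to about 2 mm. A picture is of the moment at which its call begins. There is no depth.
- sign_off(): hands the job in, once; it reports no verdict.
The state is a dict: "time": time; "qpos": joint angles; "dq": joint speeds; "joint_efforts": joint torques, N m; "eef_pos": TCP position; "tcp_rot": TCP orientation; "contact_force": force on the tool from outside, world axes, zero at the start; "wrist_torque": the same for the moment, N m; "opening": opening from 0.0 (shut) to 1.0 (fully open).
Only numpy, scipy, OpenCV 4.12 (cv2) and the standard library are available. Lean on these libraries where they do the work, as an engineer would, in place of code of your own. Each camera call takes 0.05 s, during which the arm holds its last target.

### The job

Clamp the loose bright shaft in the V-block fixture for inspection: lay it gently in both Vs so that it centres itself and slide it along the Vs until it bears firmly on the brass end stop, feeling for the contact and without ramming it. Then swing the red strap over and press its yellow tab down so that the rubber pad keeps hold of the shaft by itself, firmly but without crushing it, and let go. Leave the grease tub, spark plug and penlight alone.

Things in the scene. Friction and masses are not known exactly. Their poses are not given: they have to be found in the camera images.
- shaft: Loose plain bright metal cylinder, diameter 24 mm, length 160 mm, 0.2 to 0.4 kg, with a shallow groove near each end; both ends alike. Lies on the worktop. Origin at its middle on its axis; x runs along the axis.
- fixture: Fixed steel fixture with two dark V-blocks. Origin on the worktop under the middle of the Vs; x = along the Vs towards the stop (points back to the robot), y to the hinge side (the robot's right), z up. Base plate 12 mm thick, x -85 to 120, y -65 to 65 mm. V-blocks at x -79 to -61 and x 36 to 68 mm, each 64 mm wide, 50 mm high; the gap between them is free for fingers.
- v_axis (a point): Point on the axis of a 24 mm shaft seated in both Vs: 45 mm above the fixture's origin. The Vs are 90 degrees, open upward, slippery, 44 mm wide at the top, groove bottom 28 mm above the worktop. With the shaft home against the stop its middle lies 20 mm to 8 mm before this point along the fixture's x.
- stop_mid (a point): Middle of the setting range of the end stop: a fixed rigid brass pin, 12 mm in diameter, on the V axis, carried by a grey block. Its contact face looks to the fixture's -x and stands anywhere within 6 mm before or behind this point along x; that setting changes each time and is not measured: feel for it. Push on it with 4 to 10 N; more than 20 N is ramming.
- hinge_pin (a point): Hinge pin of the strap, parallel to the fixture's x, at x 52, y 46, z 65 mm in the fixture's frame. Its lugs fill x 35 to 69, y 37 to 55 mm, up to z 74 mm. Half way along the strap the head of the pad's set screw stands up to 10 mm above its top.
- strap (a joint): Angle (rad) of the red strap about the hinge pin. 0 = level, pointing to the fixture's -y over the second V-block; grows as the tab rises, 1.57 upright; starts at 1.9 to 2.3, leaning out. Strap 100 mm long from the pin, 20 wide, 8 thick; when level its top is 8 mm above the pin axis. Stiff friction hinge: stays where left, 3 N at the tab moves it. The pad meets a seated shaft at -0.04 to 0.1.
- strap_tab (a point): Middle of the top of the yellow tab (26 x 22 mm) on the strap, 89 mm from the pin. Under the strap, 46 mm from the pin, is a 16 mm rubber pad on a stiff spring (8 N/mm); it bears on the shaft over the second V-block. Its height setting varies by 3 mm up or down, unmeasured: feel for it. Friction keeps up to 5 N on it after release. Press the tab with 6 to 9 N; over 11 N crushes (18 N on the pad).
- grease_tub: White tub with a coloured label, 60 mm in diameter, 74 mm high, standing to the left of the fixture; origin under its middle. Leave alone.
- spark_plug: Used spark plug, 18 x 78 x 18 mm, lying behind the fixture; origin under its middle. Leave alone.
- penlight: Dark grey penlight, 20 mm thick, 113 mm long, lying between the shaft and the fixture; origin under its middle. Leave alone.

How it is judged:
On the way, in this order (a step that is already met when the one before it is completed fails the run):
1. the shaft lies centred in both Vs and is pushed against the end stop with more than 2 N (y of shaft in the frame of fixture between -0.0025 and 0.0025 m and z of shaft in the frame of fixture between 0.0425 and 0.0475 m and angle between the x axis of shaft and the x axis of fixture, either way round below 0.035 rad and contact force between shaft and stop_c0 above 2 N), for 0.1 s.
2. the strap is swung over and its pad presses on the seated shaft with more than 2.5 N (y of shaft in the frame of fixture between -0.0025 and 0.0025 m and z of shaft in the frame of fixture between 0.0425 and 0.0475 m and angle between the x axis of shaft and the x axis of fixture, either way round below 0.035 rad and distance between shaft and stop_c0 below 0.085 m and contact force between pad_c0 and shaft above 2.5 N), for 0.2 s.
At the end, for the whole second after the job is handed in: The shaft lies at rest in both Vs (axis within 2.5 mm of the V axis sideways and in height, within 2 degrees of it in direction), its end within 2 mm of the end stop, and the strap is down (below 0.16 rad) with its pad still pressing on the shaft with more than 2.5 N by itself (all of step 2 and value of joint strap below 0.16 rad and linear speed of shaft below 0.01 m/s); the robot touches nothing.
It fails at once if the shaft is rammed into the end stop with more than 20 N (contact force between shaft and stop_c0 above 20 N).
It fails at once if the pad crushes down on the shaft with more than 18 N (contact force between pad_c0 and shaft above 18 N).
It fails at once if the shaft is dropped (moves faster than 0.4 m/s while the fingers do not touch it) (linear speed of shaft above 0.4 m/s and contact force between the fingers and shaft below 0.05 N).
It fails at once if the grease tub, the spark plug or the penlight is shifted by more than 25 mm (distance of any of grease_tub, spark_plug, penlight from where it was at the start of the episode above 0.025 m).
It also fails if it takes over 72 s, if anything falls off the work surface, if the arm or the gripper's body presses on something with over 40 N, if the wrist force passes 120 N, or if a joint passes its speed limit or range.

## Working session

There is one attempt and no reset: what is moved stays moved. The work goes in short steps, Python scripts to look and compute and a tool call to move; the robot and the scene stay as the last step left them, time stands still between calls to the robot, and variables do not carry over. Pictures are saved under pics/ and viewed, and the job is handed in when it is done.

Besides the shell and the picture viewer there is one more tool, called after "Emit:" as name(argument=value, ...) on one line, values as JSON. arm_command: Moves the arm, as the interface text tells. Its arguments: {"type":"object","properties":{"steps":{"type":"array"},"force":{"type":"number"}},"required":["steps"]}

```bash
mkdir -p pics; ls; python3 - <<'E'
from plant import *
import cv2
s=get_state(); print(s)
for n in ("scene","top"):
    r=read_camera(n); print({k:v for k,v in r.items() if k!="frame"})
    cv2.imwrite(f"pics/{n}0.png",r["frame"][:,:,::-1])
E
```

```text
pics
{'time': 0.0, 'qpos': array([-1.47900886e+00,  2.87206158e-01,  1.57814791e+00, -1.89635185e-05,
        1.27860857e+00, -1.49990226e-01]), 'dq': array([ 0.00122202, -0.00081002, -0.00159438,  0.00097486,  0.00059125,
        0.00121095]), 'joint_efforts': array([-9.43709529e-04, -4.05977368e+01, -2.92627305e+01, -2.04109942e-04,
        5.85088841e-03, -1.55917828e-06]), 'eef_pos': array([ 0.16158523, -0.65470709,  0.22993593]), 'tcp_rot': array([ 9.92700810e-01,  1.20597253e-01,  2.54073342e-05, -1.18475776e-03]), 'contact_force': array([-0.31631221,  0.50954344, -0.04024547]), 'wrist_torque': array([0.00755122, 0.04366848, 0.04158608]), 'opening': 0.9992745738751146}
{'vfov': 57.855506717429535, 'cx': 276.87258493845303, 'cy': 213.2621730133718, 'position': array([0.56561987, 0.41880591, 0.8217582 ]), 'rotation': array([-0.0096609 ,  0.25681963,  0.96627571, -0.01617393])}
{'vfov': 51.86630923942812, 'cx': 276.3516786799672, 'cy': 214.8575636436951, 'position': array([0.45723992, 0.01931212, 0.9965172 ]), 'rotation': array([-0.04369955,  0.06010331,  0.71152394, -0.69872142])}
```

View pics/scene0.png

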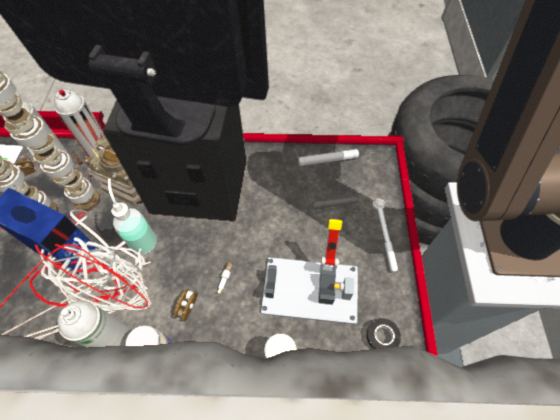

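View pics/top0.png

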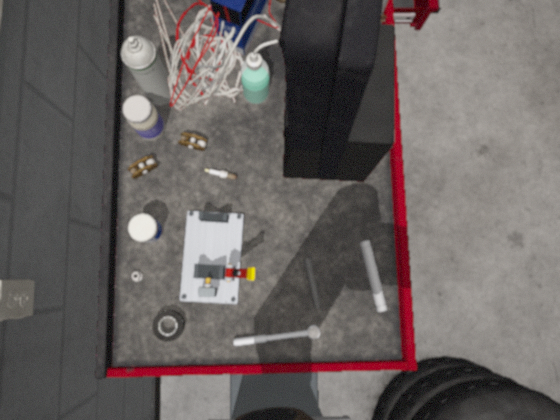

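```bash
cat > h.py <<'E'
from plant import *
import cv2, numpy as np
from scipy.spatial.transform import Rotation as R
def cam(n):
    r=read_camera(n); r["f"]=210/np.tan(np.radians(r["vfov"]/2)); r["R"]=R.from_quat(r["rotation"]).as_matrix(); r["n"]=n; return r
def ray(r,u,v):
    d=np.array([(u-r["cx"])/r["f"],-(v-r["cy"])/r["f"],-1.]); return r["R"]@d
def onz(r,u,v,z):
    d=ray(r,u,v); p=r["position"]; return p+d*(z-p[2])/d[2]
def proj(r,P):
    c=r["R"].T@(np.asarray(P)-r["position"]); return np.array([r["cx"]+r["f"]*c[0]/-c[2], r["cy"]+r["f"]*c[1]/c[2]])
def tri(a,ua,b,ub):
    A=ray(a,*ua);B=ray(b,*ub);A/=np.linalg.norm(A);B/=np.linalg.norm(B)
    w=b["position"]-a["position"]
    t=np.linalg.lstsq(np.c_[A,-B],w,rcond=None)[0]
    p=a["position"]+t[0]*A;q=b["position"]+t[1]*B
    return (p+q)/2,np.linalg.norm(p-q)
def crop(r,x0,y0,x1,y1,k,name):
    cv2.imwrite(name,cv2.resize(r["frame"][y0:y1,x0:x1,::-1],None,fx=k,fy=k,interpolation=cv2.INTER_CUBIC))
E
python3 - <<'E'
from h import *
s=cam("scene");t=cam("top")
crop(t,170,195,290,315,5,"pics/t1.png")
crop(t,300,230,400,330,5,"pics/t2.png")
crop(s,250,205,370,335,4.5,"pics/s1.png")
crop(s,280,130,400,220,5,"pics/s2.png")
E
```

```text
(no output)
```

View pics/t1.png

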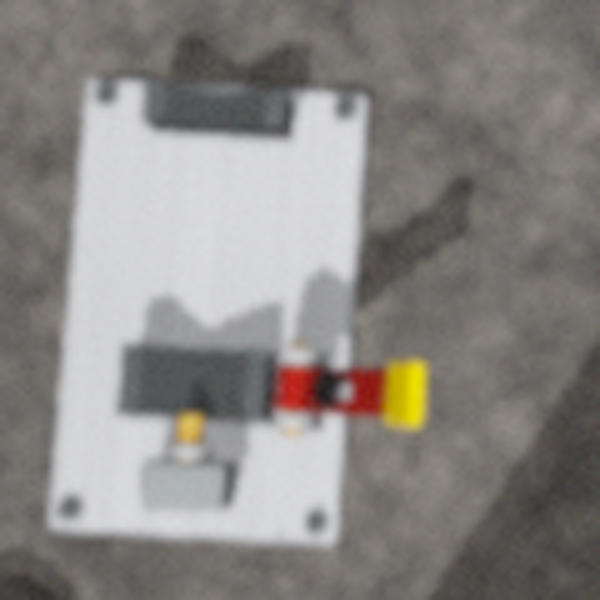

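View pics/t2.png

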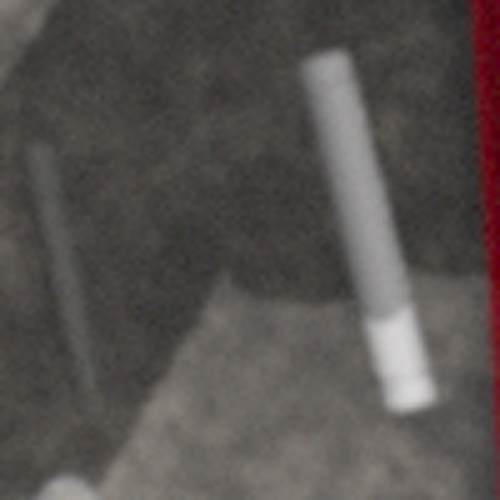

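View pics/s1.png

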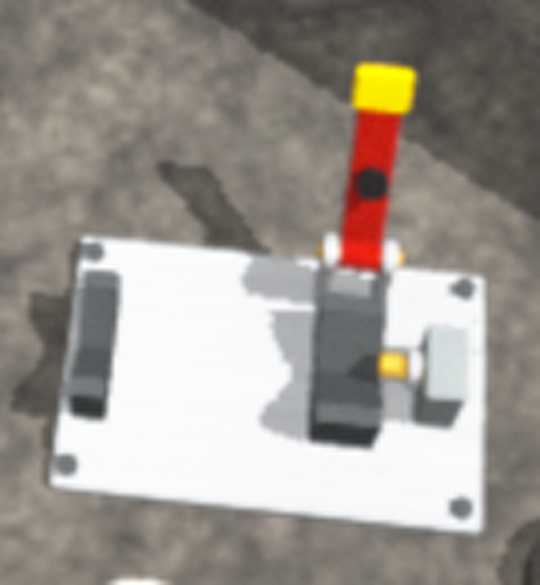

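View pics/s2.png

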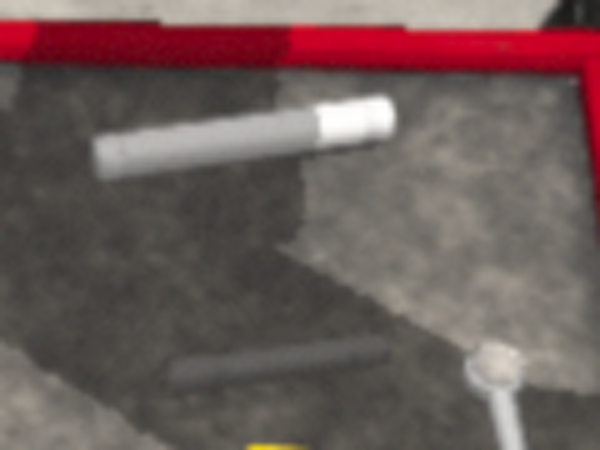

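```bash
python3 - <<'E'
from h import *
s=cam("scene");t=cam("top")
def area(c,poly): pass
# fixture corners: order: (-85,+?)...
T=[(88,77),(370,93),(338,547),(48,530)]; T=[(170+a/5,195+b/5) for a,b in T]
S=[(52,487),(80,237),(487,274),(482,532)]; S=[(250+a/4.5,205+b/4.5) for a,b in S]
loc=np.array([[-85,-1],[-85,1],[120,1],[120,-1]])*[1e-3,.065]
# T: TL = world +x, left(+y)= robot's left = fixture -y
for c,P in((t,T),(s,S)):
    W=np.array([onz(c,u,v,.012) for u,v in P])
    A=W[:,:2]; m=A.mean(0); lm=loc.mean(0)
    # rigid fit
    L=(loc-lm); B=A-m
    # y right, x back: z up => right-handed
    th=np.arctan2((L[:,0]*B[:,1]-L[:,1]*B[:,0]).sum(),(L*B).sum())
    Rm=np.array([[np.cos(th),-np.sin(th)],[np.sin(th),np.cos(th)]])
    o=m-Rm@lm
    print(c["n"],"origin",o,"yaw",th,"res mm",((B-(L@Rm.T))*1e3).round(1).tolist())
# shaft
for c,ends in((t,[(328,57),(412,402)]),(s,[(100,157),(390,117)])):
    o=(300,230) if c is t else (280,130)
    W=[onz(c,o[0]+a/5,o[1]+b/5,.014) for a,b in ends]
    d=W[1]-W[0]; print(c["n"],"shaft",W,np.linalg.norm(d),np.arctan2(d[1],d[0]),(W[0]+W[1])/2)
for c,ends in((t,[(40,148),(92,390)]),(s,[(170,370),(388,346)])):
    o=(300,230) if c is t else (280,130)
    W=[onz(c,o[0]+a/5,o[1]+b/5,.012) for a,b in ends]
    d=W[1]-W[0]; print(c["n"],"pen",W,np.linalg.norm(d),np.arctan2(d[1],d[0]))
tt=(170+406/5,195+392/5); ss=(250+385/4.5,205+87/4.5)
print("tab",tri(t,tt,s,ss)); 
print("tub",onz(t,143,227,.074))
# pin lug; stop face
print("stopface", onz(t,170+190/5,195+412/5,.045), onz(s,250+380/4.5,205+364/4.5,.045))
print("black box", onz(t,284,178,0),onz(t,390,160,0.0), "rim",onz(t,405,280,0.03))
E
```

```text
top origin [0.5269192  0.14066294] yaw 3.064533404874111 res mm [[-0.2, -0.2], [0.3, 0.1], [-0.1, 0.4], [0.0, -0.3]]
scene origin [0.52641007 0.1443239 ] yaw 3.0724271099686757 res mm [[-1.1, -0.5], [0.7, 0.8], [-1.0, 0.2], [1.4, -0.4]]
top shaft [array([ 0.53764762, -0.20819082,  0.014     ]), array([ 0.38229822, -0.23821289,  0.014     ])] 0.1582237739837945 -2.9506908826454783 [ 0.45997292 -0.22320186  0.014     ]
scene shaft [array([ 0.53509988, -0.20321256,  0.014     ]), array([ 0.37973131, -0.23445454,  0.014     ])] 0.15847855443182443 -2.943155957633394 [ 0.4574156  -0.21883355  0.014     ]
top pen [array([ 0.49873452, -0.0749842 ,  0.012     ]), array([ 0.39046804, -0.09501031,  0.012     ])] 0.11010302211136026 -2.95868935809849
scene pen [array([ 0.49944387, -0.07329252,  0.012     ]), array([ 0.3903524 , -0.09060066,  0.012     ])] 0.11045597123283007 -2.9842469872351036
tab (array([0.4675164 , 0.05015208, 0.13810281]), np.float64(0.002034619047020352))
tub [0.5720858  0.28196675 0.074     ]
stopface [0.46293017 0.14708702 0.045     ] [0.46135305 0.14844335 0.045     ]
black box [ 0.69230977 -0.02516214  0.        ] [ 0.73268331 -0.27986846  0.        ] rim [ 0.44867113 -0.28834647  0.03      ]
```

```bash
cat >> h.py <<'E'
def plan(pos,yaw,tilt=None):
    s=get_state(); R0=R.from_quat(s["tcp_rot"])
    c,n=np.cos(yaw),np.sin(yaw)
    Rt=R.from_matrix(np.array([[c,n,0],[n,-c,0],[0,0,-1]]))
    if tilt is not None: Rt=R.from_rotvec(tilt)*Rt
    sh=R0.inv().apply(np.array(pos)-s["eef_pos"]); tu=(R0.inv()*Rt).as_rotvec()
    print("turn",tu.round(4).tolist(),"shift",sh.round(4).tolist()); return tu,sh
FO=np.array([.5267,.1425]); FY=3.067
def fx(x,y,z):  # fixture mm -> world
    c,n=np.cos(FY),np.sin(FY); return np.array([FO[0]+(x*c-y*n)/1e3,FO[1]+(x*n+y*c)/1e3,z/1e3])
E
python3 -c "
from h import *
plan([.4587,-.221,.12],.195)"
```

```text
turn [-0.0008, -0.0001, 0.0469] shift [0.3924, -0.3503, 0.1112]
```

Emit:
arm_command(steps=[[[0, 0, 0.01], [0.04, -0.035, 0.01], 1], [[0, 0, 0.02], [0.08, -0.07, 0.02], 1], [[0, 0, 0.03], [0.12, -0.108, 0.03], 1], [[0, 0, 0.04], [0.16, -0.145, 0.045], 1], [[0, 0, 0.047], [0.2, -0.18, 0.06], 1], [[0, 0, 0.047], [0.24, -0.215, 0.07], 1], [[0, 0, 0.047], [0.28, -0.25, 0.085], 1], [[0, 0, 0.047], [0.325, -0.29, 0.1], 1], [[0, 0, 0.047], [0.365, -0.325, 0.111], 1], [[0, 0, 0.047], [0.392, -0.35, 0.111], 1], [[0, 0, 0.047], [0.392, -0.35, 0.111], 1]])

```text
time: 1.68
eef_pos: [0.4592, -0.2194, 0.12]
tcp_rot: [0.995, 0.099, -0.0, -0.001]
contact_force: [0.5, -0.2, 0.7]
opening: 0.999
```

```bash
python3 - <<'E'
from h import *
s=get_state();print(s["time"],s["eef_pos"],s["qpos"],s["contact_force"])
t=cam("top");c=cam("scene")
crop(t,280,180,420,330,4,"pics/t3.png")
crop(c,260,90,420,220,4,"pics/s3.png")
plan([.4587,-.221,.12],.195)
E
```

```text
1.675 [ 0.45921621 -0.21940673  0.12004376] [-6.45650557e-01  4.41656319e-02  2.06978256e+00  8.27579285e-04
  1.02852440e+00  7.25775221e-01] [ 0.54739348 -0.24210857  0.73420797]
turn [-0.0002, -0.0001, 0.0008] shift [0.0003, -0.0005, 0.0003]
```

View pics/t3.png

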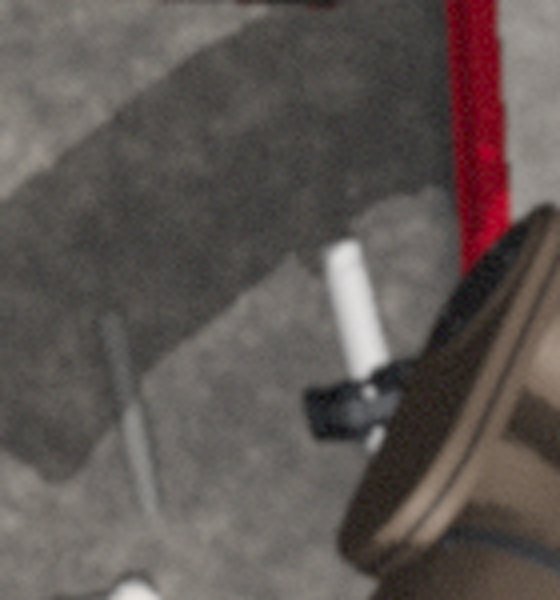

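View pics/s3.png

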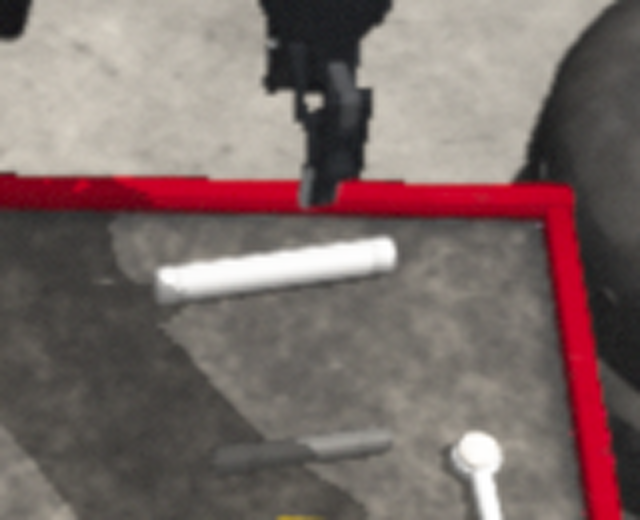

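Emit:
arm_command(steps=[[[0, 0, 0], [0, 0, 0], 0.1], [[0, 0, 0], [0, 0, 0.03], 0.1], [[0, 0, 0], [0, 0, 0.06], 0.1], [[0, 0, 0], [0, 0, 0.075], 0.1], [[0, 0, 0], [0, 0, 0.085], 0.1]], force=30)

```text
time: 2.4
eef_pos: [0.4582, -0.2222, 0.0349]
tcp_rot: [0.995, 0.097, -0.0, -0.0]
contact_force: [1.3, -0.2, -0.4]
opening: 0.55
```

```bash
python3 - <<'E'
from h import *
s=get_state();print(s["time"],s["eef_pos"],s["opening"],s["contact_force"])
c=cam("scene")
crop(c,260,90,420,220,4,"pics/s4.png")
t=cam("top")
crop(t,280,180,420,330,4,"pics/t4.png")
E
```

```text
2.4 [ 0.45821656 -0.22216866  0.03489455] 0.5501294684935121 [ 1.27729385 -0.15082496 -0.37978707]
```

View pics/s4.png

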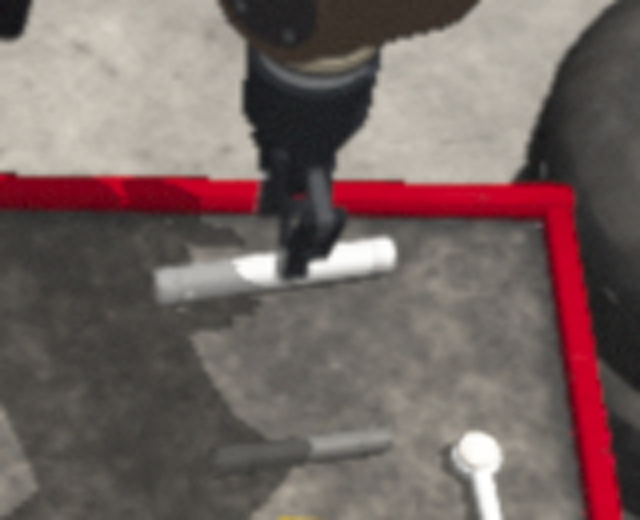

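View pics/t4.png

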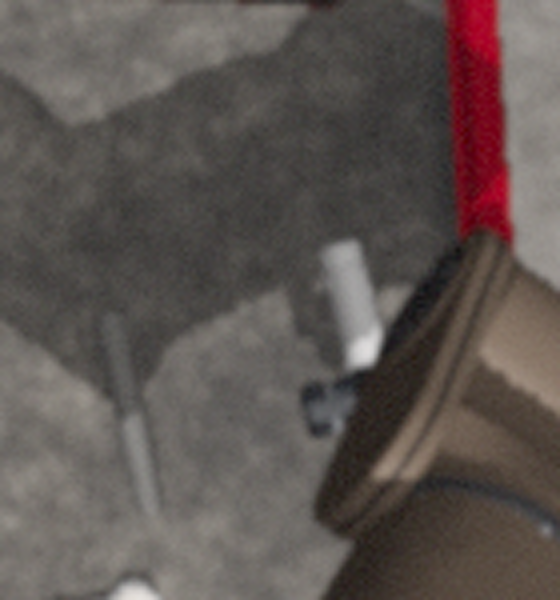

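Emit:
arm_command(steps=[[[0, 0, 0], [0, 0, 0.015], 0.1], [[0, 0, 0], [0, 0, 0.024], 0.1], [[0, 0, 0], [0, 0, 0.03], 0.1], [[0, 0, 0], [0, 0, 0.031], 0.1], [[0, 0, 0], [0, 0, 0.031], 0.1]])

```text
time: 3.12
eef_pos: [0.4582, -0.2217, 0.0039]
tcp_rot: [0.995, 0.097, -0.0, -0.0]
contact_force: [0.2, 0.4, -0.3]
opening: 0.545
```

Emit:
arm_command(steps=[[[0, 0, 0], [0, 0, 0], -0.2], [[0, 0, 0], [0, 0, 0], -0.4], [[0, 0, 0], [0, 0, 0], -1], [[0, 0, 0], [0, 0, 0], -1], [[0, 0, 0], [0, 0, 0], -1], [[0, 0, 0], [0, 0, 0], -1]], force=30)

```text
time: 3.88
eef_pos: [0.4585, -0.2219, 0.0043]
tcp_rot: [0.995, 0.097, -0.0, -0.0]
contact_force: [-0.4, 0.7, 5.4]
opening: 0.267
```

Emit:
arm_command(steps=[[[0, 0, 0], [0, 0, -0.01], -1], [[0, 0, 0], [0, 0, -0.03], -1], [[0, 0, 0], [0, 0, -0.06], -1], [[0, 0, 0], [0, 0, -0.1], -1], [[0, 0, 0], [0, 0, -0.13], -1], [[0, 0, 0], [0, 0, -0.13], -1]], force=40)

```text
time: 4.62
eef_pos: [0.4597, -0.2228, 0.1366]
tcp_rot: [0.995, 0.097, 0.002, 0.002]
contact_force: [1.0, -0.5, -2.3]
opening: 0.26
```

```bash
python3 - <<'E'
from h import *
s=get_state();print(s["time"],s["eef_pos"],s["opening"],s["contact_force"],s["wrist_torque"])
c=cam("scene")
crop(c,240,60,440,210,4,"pics/s5.png")
t=cam("top")
crop(t,280,180,420,330,4,"pics/t5.png")
P=fx(-30,0,190); print(P)
plan(P,FY-np.pi)
P=fx(-30,0,120); plan(P,FY-np.pi)
E
```

```text
4.625 [ 0.45968989 -0.22281581  0.13658646] 0.26034834402562546 [ 1.04827176 -0.53151611 -2.30329737] [-0.00091865  0.00232395  0.00096164]
[0.55661658 0.1402643  0.19      ]
turn [-0.0018, 0.0019, 0.2698] shift [0.1672, -0.3356, -0.0567]
turn [-0.0018, 0.0019, 0.2698] shift [0.1673, -0.3355, 0.0133]
```

View pics/s5.png

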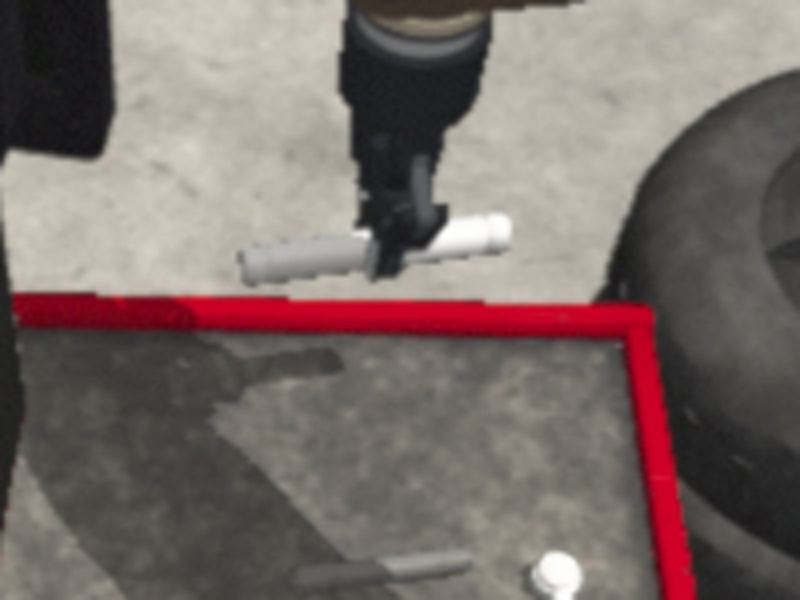

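View pics/t5.png

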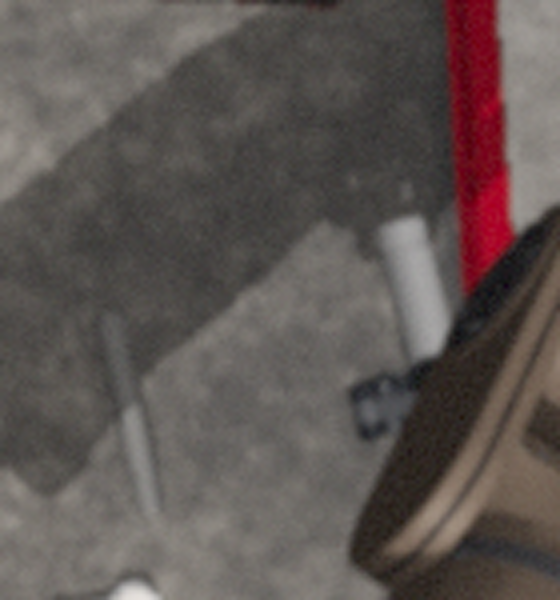

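```bash
python3 - <<'E'
from h import *
c=cam("scene");t=cam("top")
e=(240+243/4,60+267/4); u=(280+403/4,180+220/4)
print(tri(c,e,t,u))
print(onz(c,*e,.144),onz(t,*u,.144),onz(c,240+508/4,60+232/4,.144))
E
```

```text
(array([ 0.5391861 , -0.21029944,  0.13889708]), np.float64(0.0010981844386944752))
[ 0.538859  -0.2054148  0.144    ] [ 0.53923484 -0.20906453  0.144     ] [ 0.38074221 -0.23736624  0.144     ]
```

Emit:
arm_command(steps=[[[0, 0, 0.02], [0.01, -0.01, -0.02], -1], [[0, 0, 0.04], [0.025, -0.04, -0.045], -1], [[0, 0, 0.07], [0.045, -0.08, -0.06], -1], [[0, 0, 0.1], [0.065, -0.125, -0.06], -1], [[0, 0, 0.13], [0.085, -0.17, -0.06], -1], [[0, 0, 0.17], [0.105, -0.215, -0.06], -1], [[0, 0, 0.2], [0.125, -0.26, -0.06], -1], [[0, 0, 0.24], [0.145, -0.3, -0.06], -1], [[0, 0, 0.26], [0.16, -0.325, -0.057], -1], [[0, 0, 0.27], [0.167, -0.335, -0.057], -1], [[0, 0, 0.27], [0.167, -0.335, -0.057], -1]])

```text
time: 6.2
eef_pos: [0.5557, 0.1399, 0.1882]
tcp_rot: [0.999, -0.037, -0.003, -0.001]
contact_force: [0.6, -0.1, -3.1]
opening: 0.264
```

```bash
python3 - <<'E'
from h import *
s=get_state();print(s["time"],s["eef_pos"],s["qpos"],s["opening"],s["contact_force"],s["wrist_torque"])
c=cam("scene")
crop(c,220,150,400,330,3.3,"pics/s6.png")
t=cam("top")
crop(t,160,130,300,310,3.3,"pics/t6.png")
plan(fx(-30,0,100),FY-np.pi)
E
```

```text
6.2 [0.55573155 0.13988347 0.18824511] [0.06832224 0.10602712 1.86738432 0.00312141 1.17439374 1.71174867] 0.26420299688462456 [ 0.63091845 -0.14104533 -3.13061376] [-0.0074657   0.00956506  0.04853773]
turn [-0.0021, 0.0055, -0.0008] shift [0.0012, -0.0011, 0.089]
```

View pics/s6.png

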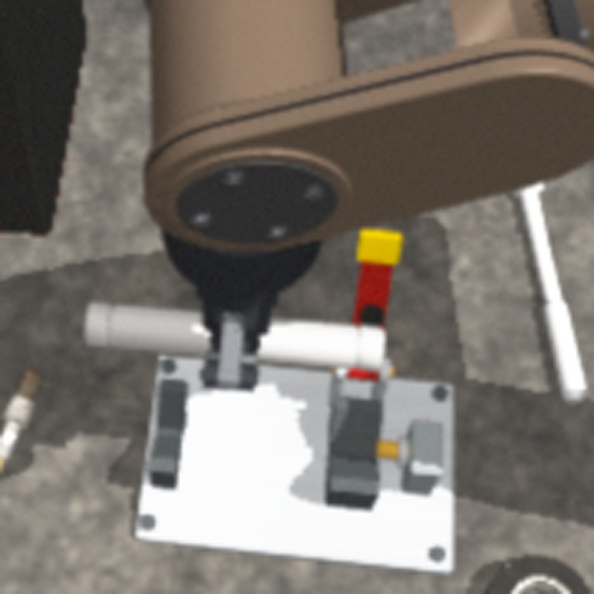

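View pics/t6.png

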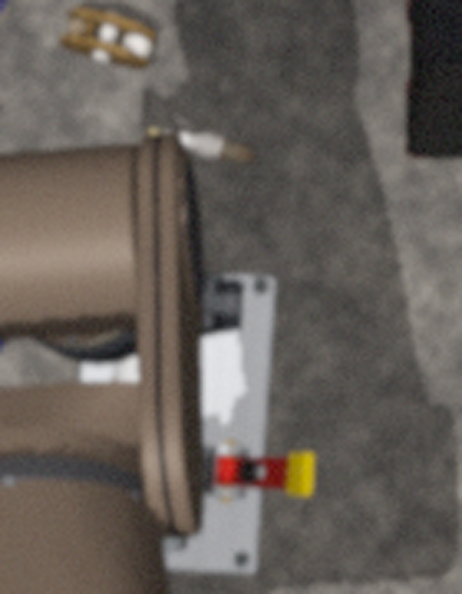

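Emit:
arm_command(steps=[[[0, 0.005, 0], [0, 0, 0.03], -1], [[-0.002, 0.005, 0], [0.001, -0.001, 0.06], -1], [[-0.002, 0.005, 0], [0.001, -0.001, 0.09], -1], [[-0.002, 0.005, 0], [0.001, -0.001, 0.11], -1], [[-0.002, 0.005, 0], [0.001, -0.001, 0.118], -1], [[-0.002, 0.005, 0], [0.001, -0.001, 0.118], -1]])

```text
time: 7.05
eef_pos: [0.5564, 0.1399, 0.071]
tcp_rot: [0.999, -0.038, -0.0, -0.0]
contact_force: [-0.2, 0.3, -2.3]
opening: 0.263
```

```bash
python3 - <<'E'
from h import *
s=get_state();print(s["time"],s["eef_pos"],s["opening"],s["contact_force"],s["wrist_torque"])
c=cam("scene")
crop(c,240,195,370,335,4.2,"pics/s7.png")
t=cam("top")
crop(t,170,195,290,315,5,"pics/t7.png")
plan(fx(-30,0,42),FY-np.pi)
for nm,P in dict(vtopN=(36,0,45),stop=(64,0,45),vback=(-79,0,45),axis52=(50,0,45)).items(): print(nm,(proj(c,fx(*P))-[240,195])*4.2)
E
```

```text
7.05 [0.55641404 0.13985045 0.07102991] 0.2626566584882817 [-0.18329266  0.31467173 -2.34033499] [-0.01201961  0.03064398 -0.01621853]
turn [-0.0004, -0.0019, -0.0009] shift [-0.0008, -0.0, 0.0303]
vtopN [338.04648578 373.70498012]
stop [393.54681635 379.40175561]
vback [112.65249053 350.56964066]
axis52 [365.76590291 376.55021176]
```

View pics/s7.png

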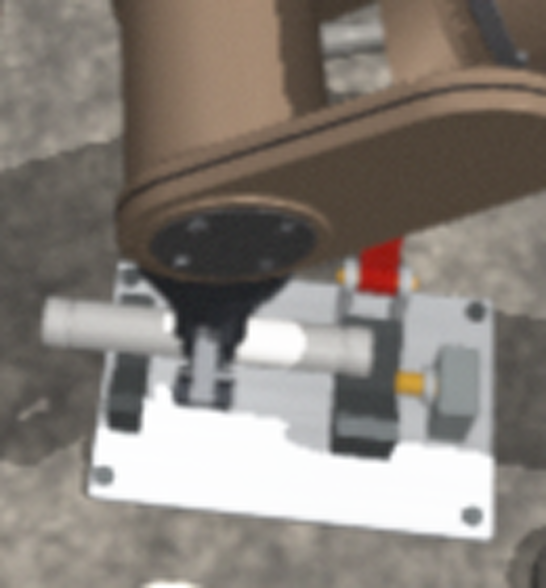

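View pics/t7.png

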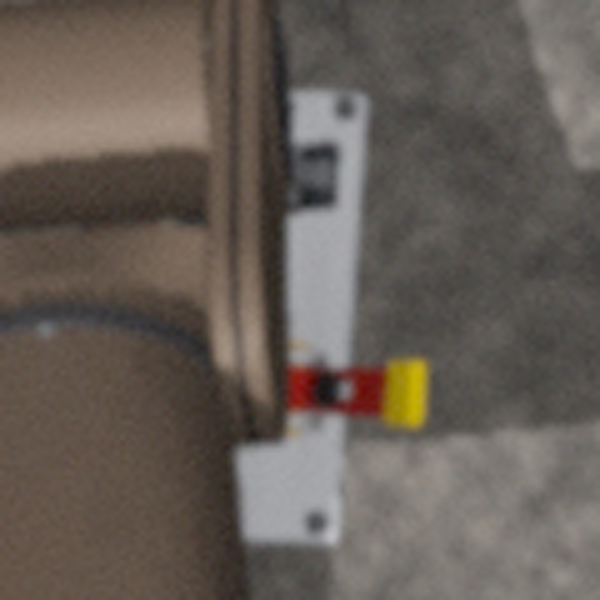

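```bash
python3 - <<'E'
from h import *
c=cam("scene")
d=np.array([np.cos(FY),np.sin(FY),0]); y=np.array([-d[1],d[0],0])
p=np.array([.5564,.13985,.0787])
for k in (-.08,.08):
    for w in(0,.012,-.012):
        print(k,w,(proj(c,p+k*d+w*y)-[240,195])*4.2)
    print('top', (proj(c,p+k*d+np.array([0,0,.012]))-[240,195])*4.2)
g=cv2.cvtColor(c["frame"],cv2.COLOR_RGB2GRAY).astype(int)
for col in (255,260,265,270,318,320,322): print(col,((np.arange(262,290)-195)*4.2)[::1].round(0).tolist() if col==255 else '',g[262:290,col].tolist())
print([ (u-240)*4.2 for u in (255,260,320)])
E
```

```text
-0.08 0 [ 48.57915679 319.664601  ]
-0.08 0.012 [ 52.03766499 297.03691555]
-0.08 -0.012 [ 45.068375  342.6342924]
top [ 46.9006401 310.6888736]
0.08 0 [373.39972589 352.68590122]
0.08 0.012 [374.45359764 329.51417789]
0.08 -0.012 [372.32971456 376.21248926]
top [376.1066555  344.03876448]
255 [281.0, 286.0, 290.0, 294.0, 298.0, 302.0, 307.0, 311.0, 315.0, 319.0, 323.0, 328.0, 332.0, 336.0, 340.0, 344.0, 349.0, 353.0, 357.0, 361.0, 365.0, 370.0, 374.0, 378.0, 382.0, 386.0, 391.0, 395.0] [78, 83, 90, 108, 144, 170, 179, 187, 190, 191, 191, 182, 172, 158, 139, 107, 94, 96, 92, 90, 88, 83, 80, 79, 80, 78, 76, 78]
260  [92, 92, 94, 100, 126, 171, 184, 195, 203, 200, 198, 192, 180, 167, 151, 128, 91, 85, 89, 89, 93, 90, 88, 90, 99, 99, 100, 96]
265  [98, 98, 100, 103, 116, 153, 180, 189, 199, 202, 201, 196, 187, 175, 161, 145, 140, 152, 153, 153, 156, 159, 160, 152, 146, 137, 134, 130]
270  [108, 154, 165, 100, 95, 126, 166, 185, 194, 202, 200, 200, 193, 183, 168, 150, 127, 86, 77, 75, 69, 67, 67, 66, 66, 66, 73, 85]
318  [136, 181, 189, 188, 187, 185, 182, 182, 182, 175, 157, 172, 185, 196, 200, 201, 208, 201, 189, 175, 160, 155, 170, 183, 183, 178, 167, 167]
320  [128, 155, 154, 147, 140, 139, 139, 134, 134, 125, 134, 159, 175, 189, 196, 192, 194, 191, 181, 167, 147, 120, 82, 80, 81, 76, 70, 69]
322  [165, 146, 131, 122, 128, 128, 131, 122, 97, 89, 113, 154, 176, 187, 193, 197, 198, 193, 180, 165, 150, 130, 93, 79, 74, 71, 66, 66]
[63.0, 84.0, 336.0]
```

```bash
sed -i 's/^FO=.*/FO=np.array([.5264,.1441]); FY=3.070/' h.py; python3 -c "
from h import *
plan(fx(-30,0,41),FY-np.pi)"
```

```text
turn [-0.0004, -0.0023, -0.0038] shift [-0.0013, -0.0016, 0.0314]
```

Emit:
arm_command(steps=[[[0, -0.002, -0.004], [-0.001, -0.0016, 0.008], -1], [[0, -0.002, -0.004], [-0.001, -0.0016, 0.018], -1], [[0, -0.002, -0.004], [-0.001, -0.0016, 0.026], -1], [[0, -0.002, -0.004], [-0.001, -0.0016, 0.03], -1], [[0, -0.002, -0.004], [-0.001, -0.0016, 0.031], -1], [[0, -0.002, -0.004], [-0.001, -0.0016, 0.031], -1]])

```text
time: 7.95
eef_pos: [0.5568, 0.1419, 0.0415]
tcp_rot: [0.999, -0.036, 0.0, -0.0]
contact_force: [0.5, 0.8, -2.7]
opening: 0.261
```

```bash
python3 - <<'E'
from h import *
s=get_state();print(s["time"],s["eef_pos"],s["opening"],s["contact_force"],s["wrist_torque"])
plan(fx(-30,0,37.3),FY-np.pi)
E
```

```text
7.95 [0.55676581 0.14188897 0.04149772] 0.2607325402709636 [ 0.50933376  0.82822237 -2.74400407] [ 0.01281826  0.02754656 -0.02144904]
turn [-0.0005, -0.0005, 0.0002] shift [-0.0004, -0.0, 0.0042]
```

No contact yet; creep down.

Emit:
arm_command(steps=[[[0, 0, 0], [0, 0, 0.001], -1], [[0, 0, 0], [0, 0, 0.002], -1], [[0, 0, 0], [0, 0, 0.003], -1], [[0, 0, 0], [0, 0, 0.003], -1]])

```text
time: 8.45
eef_pos: [0.5568, 0.1418, 0.0385]
tcp_rot: [0.999, -0.036, 0.0, -0.0]
contact_force: [-0.4, 0.1, -1.7]
opening: 0.263
```

Emit:
arm_command(steps=[[[0, 0, 0], [0, 0, 0.0005], -1], [[0, 0, 0], [0, 0, 0.001], -1], [[0, 0, 0], [0, 0, 0.001], -1]])

```text
time: 8.82
eef_pos: [0.5571, 0.1416, 0.0379]
tcp_rot: [0.999, -0.036, 0.001, 0.0]
contact_force: [-0.0, -2.5, 0.0]
opening: 0.263
```

```bash
python3 - <<'E'
from h import *
s=get_state();print(s["time"],s["eef_pos"],s["opening"],s["contact_force"],s["wrist_torque"])
E
```

```text
8.825 [0.55713258 0.14156673 0.03789737] 0.263492146356268 [-0.0132506  -2.46758526  0.03702026] [-0.34531801  0.04815485 -0.10365119]
```

Emit:
arm_command(steps=[[[0, 0, 0], [0, 0.0007, 0], -1], [[0, 0, 0], [0, 0.0007, 0.0007], -1], [[0, 0, 0], [0, 0.0007, 0.0007], -1]])

```text
time: 9.2
eef_pos: [0.5572, 0.141, 0.0375]
tcp_rot: [0.999, -0.036, 0.001, -0.0]
contact_force: [-0.2, -0.6, 1.2]
opening: 0.26
```

```bash
python3 - <<'E'
from h import *
s=get_state();print(s["time"],s["eef_pos"],s["opening"],s["contact_force"],s["wrist_torque"])
E
```

```text
9.2 [0.55724839 0.14098908 0.03753493] 0.26011421091024656 [-0.1785166  -0.55620026  1.16628467] [-0.06475496  0.19561119 -0.21244165]
```

Emit:
arm_command(steps=[[[0, 0, 0], [0, 0, 0], -0.4], [[0, 0, 0], [0, 0, 0], -0.3], [[0, 0, 0], [0, 0, 0], -0.2], [[0, 0, 0], [0, 0, 0], -0.2]], force=20)

```text
time: 9.7
eef_pos: [0.5573, 0.141, 0.0375]
tcp_rot: [0.999, -0.036, 0.001, -0.0]
contact_force: [-0.8, -0.0, -0.8]
opening: 0.401
```

```bash
python3 - <<'E'
from h import *
s=get_state();print(s["time"],s["eef_pos"],s["opening"],s["contact_force"],s["wrist_torque"])
c=cam("scene")
crop(c,240,195,370,335,4.2,"pics/s8.png")
E
```

```text
9.7 [0.55728411 0.14099423 0.03751029] 0.40067693672697274 [-0.78431466 -0.01623197 -0.82821563] [ 0.01965418 -0.01517443  0.00187692]
```

View pics/s8.png

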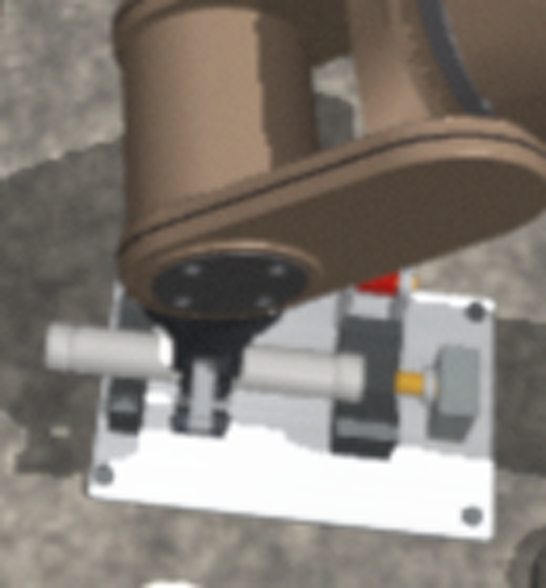

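Emit:
arm_command(steps=[[[0, 0, 0], [0, 0, 0], -1], [[0, 0, 0], [0, 0, 0], -1], [[0, 0, 0], [0, 0, 0], -1], [[0, 0, 0], [0, 0, 0], -1], [[0, 0, 0], [-0.001, 0, 0], -1], [[0, 0, 0], [-0.003, 0, 0], -1], [[0, 0, 0], [-0.005, 0, 0], -1], [[0, 0, 0], [-0.007, 0, 0], -1], [[0, 0, 0], [-0.008, 0, 0], -1], [[0, 0, 0], [-0.009, 0, 0], -1], [[0, 0, 0], [-0.009, 0, 0], -1]], force=20)

```text
time: 11.12
eef_pos: [0.5483, 0.1416, 0.0376]
tcp_rot: [0.999, -0.036, 0.001, -0.0]
contact_force: [1.6, -0.7, 2.1]
opening: 0.271
```

```bash
python3 - <<'E'
from h import *
s=get_state();print(s["time"],s["eef_pos"],s["opening"],s["contact_force"],s["wrist_torque"])
c=cam("scene")
crop(c,300,260,370,320,8,"pics/s9.png")
plan(fx(-16,0,37.5),FY-np.pi)
E
```

```text
11.125 [0.54825081 0.14163773 0.0375853 ] 0.27103353299638894 [ 1.60867617 -0.69668302  2.07170933] [-0.17546272 -0.05634169 -0.06859421]
turn [-0.0002, -0.0013, -0.0004] shift [-0.006, -0.0009, 0.0001]
```

View pics/s9.png

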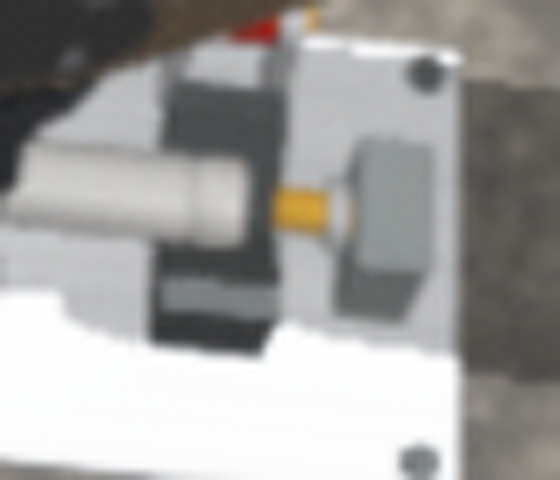

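Emit:
arm_command(steps=[[[0, 0, 0], [-0.001, 0, 0], -1], [[0, 0, 0], [-0.002, 0, 0], -1], [[0, 0, 0], [-0.003, 0, 0], -1], [[0, 0, 0], [-0.004, 0, 0], -1], [[0, 0, 0], [-0.0045, 0, 0], -1], [[0, 0, 0], [-0.0045, 0, 0], -1]])

```text
time: 11.92
eef_pos: [0.5437, 0.142, 0.0376]
tcp_rot: [0.999, -0.036, 0.001, -0.0]
contact_force: [0.3, 0.2, 0.6]
opening: 0.274
```

Emit:
arm_command(steps=[[[0, 0, 0], [-0.0005, 0, 0], -1], [[0, 0, 0], [-0.001, 0, 0], -1], [[0, 0, 0], [-0.001, 0, 0], -1]])

```text
time: 12.3
eef_pos: [0.5426, 0.1421, 0.0376]
tcp_rot: [0.999, -0.036, 0.0, -0.0]
contact_force: [0.4, -0.6, 1.7]
opening: 0.269
```

Emit:
arm_command(steps=[[[0, 0, 0], [-0.0005, 0, 0], -1], [[0, 0, 0], [-0.001, 0, 0], -1], [[0, 0, 0], [-0.001, 0, 0], -1]])

```text
time: 12.68
eef_pos: [0.5416, 0.1422, 0.0376]
tcp_rot: [0.999, -0.036, 0.0, -0.0]
contact_force: [0.6, 0.4, 1.8]
opening: 0.266
```

Emit:
arm_command(steps=[[[0, 0, 0], [-0.0004, 0, 0], -1], [[0, 0, 0], [-0.0008, 0, 0], -1], [[0, 0, 0], [-0.0008, 0, 0], -1]])

```text
time: 13.05
eef_pos: [0.5407, 0.1422, 0.0376]
tcp_rot: [0.999, -0.036, 0.0, -0.0]
contact_force: [1.7, -1.0, 1.4]
opening: 0.273
```

Emit:
arm_command(steps=[[[0, 0, 0], [-0.0005, 0, 0], -1], [[0, 0, 0], [-0.0005, 0, 0], -1]])

```text
time: 13.3
eef_pos: [0.5401, 0.1422, 0.0376]
tcp_rot: [0.999, -0.036, 0.0, -0.0]
contact_force: [0.4, -1.2, 1.3]
opening: 0.269
```

Emit:
arm_command(steps=[[[0, 0, 0], [-0.0005, 0, 0], -1], [[0, 0, 0], [-0.0005, 0, 0], -1]])

```text
time: 13.55
eef_pos: [0.5399, 0.1423, 0.0376]
tcp_rot: [0.999, -0.036, 0.001, -0.0]
contact_force: [2.0, -1.2, 0.4]
opening: 0.267
```

Emit:
arm_command(steps=[[[0, 0, 0], [-0.0005, 0, 0], -1], [[0, 0, 0], [-0.0005, 0, 0], -1]])

```text
time: 13.8
eef_pos: [0.5399, 0.1423, 0.0376]
tcp_rot: [0.999, -0.036, 0.001, -0.0]
contact_force: [4.5, -0.4, -1.9]
opening: 0.272
```

```bash
python3 - <<'E'
from h import *
for i in range(3):
    s=get_state();print(s["time"],s["eef_pos"],s["opening"],s["contact_force"],s["wrist_torque"])
    c=cam("scene")
crop(c,300,260,370,320,8,"pics/s10.png")
E
```

```text
13.8 [0.53992004 0.14228764 0.0376468 ] 0.272149969423499 [ 4.48127184 -0.4233577  -1.86734164] [-0.12932188 -0.65295045 -0.03817417]
13.85 [0.53992409 0.14227463 0.0376474 ] 0.26704611548248125 [ 4.21660827 -1.47311185 -2.75833731] [-0.11806348 -0.69658863  0.0217209 ]
13.9 [0.53989893 0.14227497 0.03764915] 0.2728244292282183 [ 4.04449572 -0.57259404 -2.52300322] [-0.12288476 -0.73973436 -0.03671107]
```

View pics/s10.png

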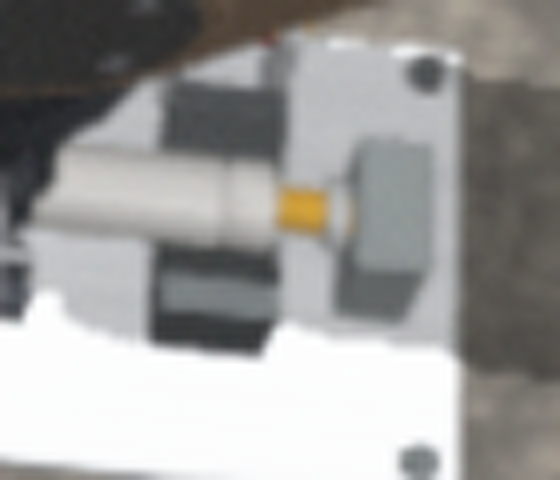

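Emit:
arm_command(steps=[[[0, 0, 0], [-0.0007, 0, 0], -1], [[0, 0, 0], [-0.0007, 0, 0], -1], [[0, 0, 0], [-0.0007, 0, 0], -1]])

```text
time: 14.32
eef_pos: [0.5399, 0.1423, 0.0378]
tcp_rot: [0.999, -0.036, 0.002, -0.0]
contact_force: [6.4, -1.3, -1.6]
opening: 0.271
```

Emit:
arm_command(steps=[[[0, 0, 0], [-0.0004, 0, 0], -0.35], [[0, 0, 0], [-0.0004, 0, 0], -0.1], [[0, 0, 0], [0, 0, 0], -0.1], [[0, 0, 0], [0, 0, 0], -0.1]])

```text
time: 14.82
eef_pos: [0.5396, 0.1424, 0.0377]
tcp_rot: [0.999, -0.036, 0.002, -0.0]
contact_force: [0.2, 0.5, -0.3]
opening: 0.45
```

Emit:
arm_command(steps=[[[0, 0, 0], [0, 0, -0.01], -0.1], [[0, 0, 0], [0, 0, -0.03], -0.1], [[0, 0, 0], [0, 0, -0.07], -0.1], [[0, 0, 0], [0, 0, -0.11], -0.2], [[0, 0, 0], [0, 0, -0.15], -1], [[0, 0, 0], [0, 0, -0.17], -1], [[0, 0, 0], [0, 0, -0.17], -1]])

```text
time: 15.7
eef_pos: [0.5397, 0.1424, 0.2095]
tcp_rot: [0.999, -0.036, 0.004, -0.0]
contact_force: [-0.6, 0.6, -0.2]
opening: -0.004
```

```bash
python3 - <<'E'
from h import *
s=get_state();print(s["time"],s["eef_pos"],s["qpos"],s["opening"],s["contact_force"])
c=cam("scene");t=cam("top")
crop(c,240,195,370,335,4.2,"pics/s11.png")
crop(t,170,195,290,315,5,"pics/t11.png")
E
```

```text
15.7 [0.53974448 0.1424016  0.20945675] [7.61790506e-02 4.49222418e-02 1.89183591e+00 4.79713171e-05
 1.19719151e+00 1.71873194e+00] -0.0035240483444141874 [-0.57335655  0.55262481 -0.15322142]
```

View pics/s11.png

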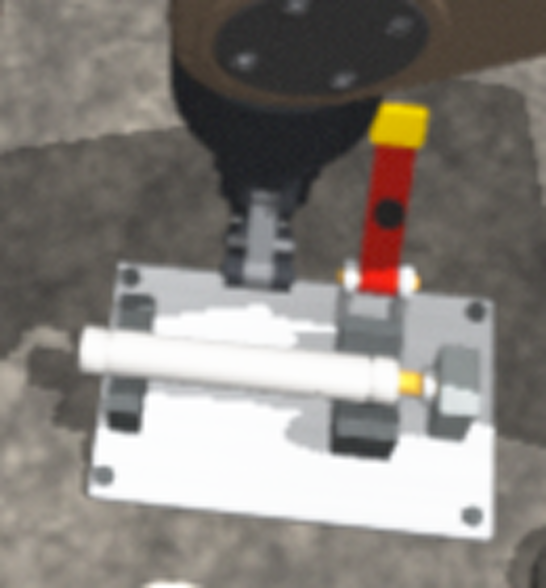

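View pics/t11.png

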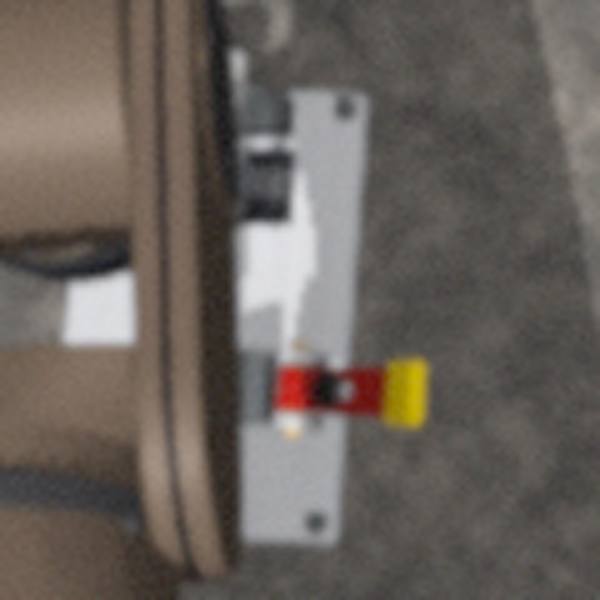

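```bash
sed -i 's/^FO=.*/FO=np.array([.5264,.1434]); FY=3.070/' h.py; cat >> h.py <<'E'
def tab(th,r=89,off=0):
    return 46-r*np.cos(th)+(8+off)*np.sin(th), 65+r*np.sin(th)+(8+off)*np.cos(th)
E
python3 - <<'E'
from h import *
c=cam("scene");t=cam("top")
tp=(170+406/5,195+392/5)
def top_of(th,r=89): 
    y,z=tab(th,r); return fx(52,y,z)
for th in (1.9,2.0,2.1,2.2,2.3): print(th,(proj(t,top_of(th,100))-[170,195])*5,(proj(c,top_of(th,100))-[240,195])*4.2, top_of(th,100))
plan(fx(52,146,209),FY-np.pi); plan(fx(52,146,120),FY-np.pi)
E
```

```text
1.9 [374.1727081  392.25876381] [403.30456838 124.7693632 ] [0.4683887  0.06144033 0.15704369]
2.0 [397.97552513 393.62236667] [402.72369191 112.57618158] [0.46774565 0.05247365 0.15260057]
2.1 [420.33314328 394.93049897] [401.89808761 102.40821829] [0.46713754 0.0439942  0.14728217]
2.2 [440.98606623 396.16742539] [400.84565538  94.31536539] [0.46657046 0.03608671 0.14114163]
2.3 [459.71109119 397.31910918] [399.58621926  88.31611453] [0.46605005 0.02883019 0.13424031]
turn [-0.0, 0.0002, -0.0003] shift [-0.0633, 0.1456, -0.0037]
turn [-0.0, 0.0002, -0.0003] shift [-0.0633, 0.1456, 0.0853]
```

Emit:
arm_command(steps=[[[0, 0, 0], [-0.015, 0.03, -0.005], -1], [[0, 0, 0], [-0.03, 0.065, -0.005], -1], [[0, 0, 0], [-0.045, 0.1, -0.005], -1], [[0, 0, 0], [-0.06, 0.135, -0.005], -1], [[0, 0, 0], [-0.063, 0.146, 0], -1], [[0, 0, 0], [-0.063, 0.146, 0.03], -1], [[0, 0, 0], [-0.063, 0.146, 0.06], -1], [[0, 0, 0], [-0.063, 0.146, 0.08], -1], [[0, 0, 0], [-0.063, 0.146, 0.08], -1]])

```text
time: 17.02
eef_pos: [0.4625, 0.0019, 0.1224]
tcp_rot: [0.999, -0.036, -0.003, -0.001]
contact_force: [0.1, -0.1, 0.5]
opening: -0.001
```

```bash
python3 - <<'E'
from h import *
s=get_state();print(s["time"],s["eef_pos"],s["qpos"],s["opening"],s["contact_force"])
c=cam("scene");t=cam("top")
crop(c,240,145,400,335,3.1,"pics/s12.png")
crop(t,170,195,310,335,4.2,"pics/t12.png")
for y,z in ((146,125),(119,125),(100,130)): plan(fx(52,y,z),FY-np.pi)
E
```

```text
17.025 [0.46254928 0.00194793 0.12238851] [-2.15873118e-01 -6.38545842e-02  2.17195223e+00  3.76484897e-04
  1.04000443e+00  1.42633069e+00] -0.0009804898144682246 [ 0.05789801 -0.06472522  0.54000893]
turn [-0.0003, 0.0008, 0.0001] shift [-0.0004, -0.0001, 0.0001]
turn [-0.0003, 0.0008, 0.0001] shift [-0.0004, -0.0271, 0.0001]
turn [-0.0003, 0.0008, 0.0001] shift [-0.0004, -0.0461, -0.0049]
```

View pics/s12.png

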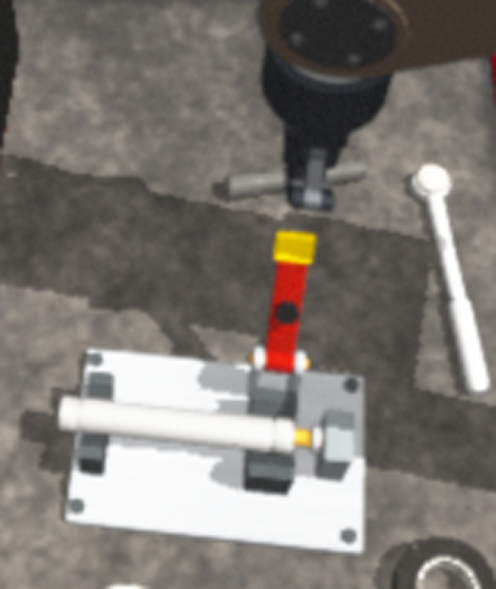

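View pics/t12.png

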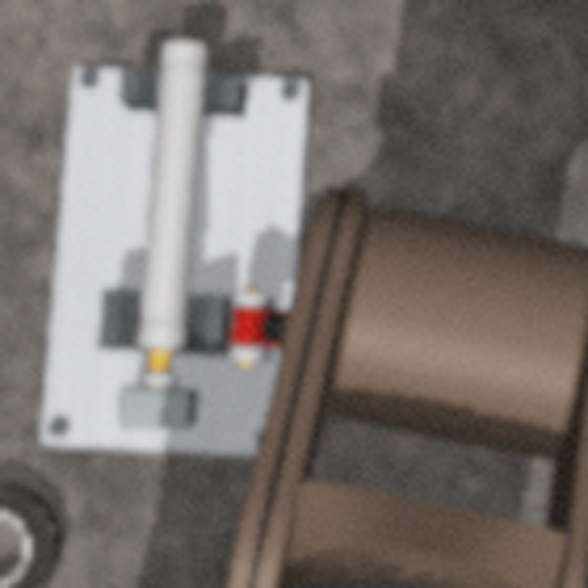

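```bash
python3 - <<'E'
from h import *
c=cam("scene")
s=get_state()
print((proj(c,s["eef_pos"])-[240,145])*3.1,(proj(c,fx(52,*tab(2.1)))-[240,145])*3.1,(proj(c,fx(52,146,138))-[240,145])*3.1)
E
```

```text
[293.39652749 191.25209471] [294.58306434 244.92376875] [296.91070833 182.37289969]
```

```bash
python3 - <<'E'
from h import *
c=cam("scene")
crop(c,310,180,370,235,10,"pics/s13.png")
s=get_state();T=R.from_quat(s["tcp_rot"]);print((proj(c,s["eef_pos"])-[310,180])*10,(proj(c,s["eef_pos"]+[0,0,.02])-[310,180])*10,(proj(c,s["eef_pos"]+[0,0,.07])-[310,180])*10)
E
```

```text
[245.69791048 265.58843623] [257.36674406 216.39022765] [288.91012816  83.39681574]
```

View pics/s13.png

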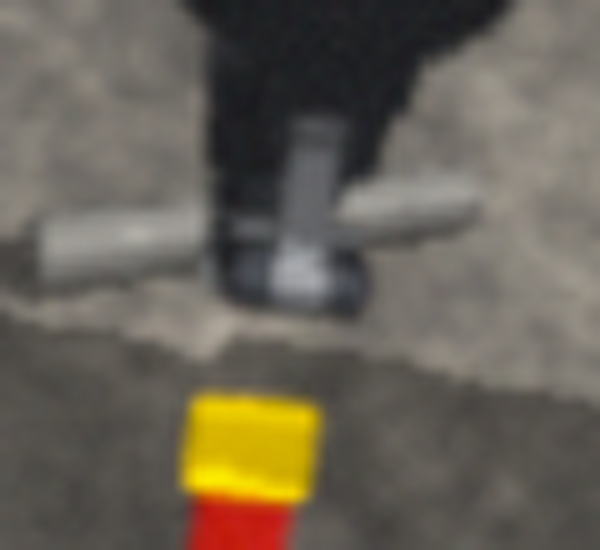

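```bash
python3 - <<'E'
from h import *
c=cam("scene")
P=lambda p,o,k:((proj(c,p)-o)*k).round(0)
print("s11",P([.5397,.1424,.2095],[240,195],4.2),P([.5397,.1424,.2395],[240,195],4.2))
print("s7",P([.5564,.13985,.071],[240,195],4.2),P([.5564,.13985,.1],[240,195],4.2))
print("s3",P([.4592,-.2194,.12],[260,90],4), "s4",P([.4582,-.2222,.035],[260,90],4),"s5",P([.4597,-.2228,.1366],[240,60],4))
E
```

```text
s11 [256. 232.] [259. 201.]
s7 [210. 342.] [211. 320.]
s3 [293. 160.] s4 [279. 245.] s5 [375. 256.]
```

Emit:
arm_command(steps=[[[0, 0, 0], [0, -0.01, 0], -1], [[0, 0, 0], [0, -0.018, 0], -1], [[0, 0, 0], [0, -0.024, 0], -1], [[0, 0, 0], [0, -0.03, 0], -1], [[0, 0, 0], [0, -0.034, 0], -1]])

```text
time: 17.9
eef_pos: [0.4684, 0.0339, 0.1274]
tcp_rot: [0.999, -0.035, 0.002, 0.002]
contact_force: [-1.0, -5.8, 4.1]
opening: 0.0
```

```bash
python3 - <<'E'
from h import *
s=get_state();print(s["time"],s["eef_pos"],s["contact_force"],s["wrist_torque"])
c=cam("scene")
crop(c,300,180,380,260,7.5,"pics/s14.png")
print((proj(c,s["eef_pos"])-[300,180])*7.5)
E
```

```text
17.9 [0.46836015 0.03388963 0.12739578] [-0.95963902 -5.79857153  4.13266286] [-0.84359206  0.12669336  0.01588741]
[252.89439619 297.96023173]
```

View pics/s14.png

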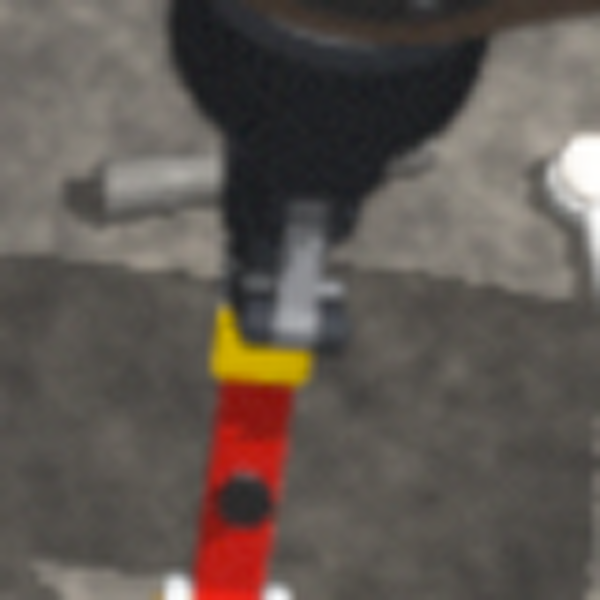

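```bash
python3 - <<'E'
from h import *
c=cam("scene")
s=get_state();T=R.from_quat(s["tcp_rot"]).as_matrix()
k=7.5;o=np.array([300,180])
im=cv2.resize(c["frame"][180:260,300:380,::-1],None,fx=k,fy=k,interpolation=cv2.INTER_CUBIC)
def line(a,b,col): 
    a=((proj(c,a)-o)*k).astype(int);b=((proj(c,b)-o)*k).astype(int);cv2.line(im,tuple(map(int,a)),tuple(map(int,b)),col,1)
L=lambda x,y,z:s["eef_pos"]+T@np.array([x,y,z])/1e3
for z in(0,-40):
    q=[L(11,14.5,z),L(-11,14.5,z),L(-11,-14.5,z),L(11,-14.5,z)]
    for i in range(4): line(q[i],q[(i+1)%4],(0,255,0) if z==0 else (255,255,0))
for th,col in((2.0,(255,0,255)),(2.1,(0,0,0))):
    q=[fx(52+dx,*tab(th,r)) for dx,r in((-13,78),(13,78),(13,100),(-13,100))]
    for i in range(4): line(q[i],q[(i+1)%4],col)
cv2.imwrite("pics/s15.png",im)
print(proj(c,fx(52,46,65)),s["qpos"])
E
```

```text
[330.07329145 261.3817357 ] [-0.14198844 -0.05985752  2.15780883 -0.00348504  1.03983669  1.50093499]
```

View pics/s15.png

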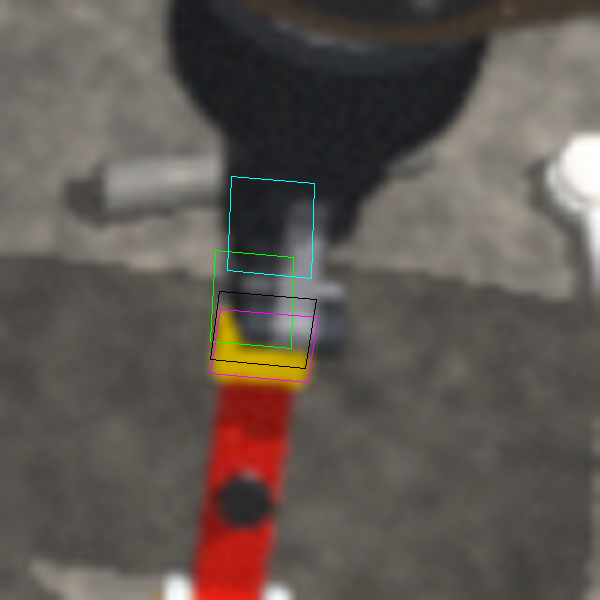

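```bash
cat >> h.py <<'E'
def tofx(p):
    c,n=np.cos(FY),np.sin(FY); d=(np.asarray(p)[:2]-FO)*1e3; return np.array([c*d[0]+n*d[1],-n*d[0]+c*d[1],p[2]*1e3])
def pf(*a): plan(fx(*a),FY-np.pi)
E
python3 - <<'E'
from h import *
s=get_state();print(tofx(s["eef_pos"]))
for a in ((52,113,138),(52,100,145),(52,91,148),(52,80,151),(52,68.5,153)): pf(*a)
E
```

```text
[ 50.02287249 113.05945836 127.39481934]
turn [0.0033, -0.0036, 0.0012] shift [-0.0019, -0.0, -0.0106]
turn [0.0033, -0.0036, 0.0012] shift [-0.0019, -0.013, -0.0177]
turn [0.0033, -0.0036, 0.0012] shift [-0.0019, -0.022, -0.0207]
turn [0.0033, -0.0036, 0.0012] shift [-0.0019, -0.033, -0.0237]
turn [0.0033, -0.0036, 0.0012] shift [-0.0018, -0.0445, -0.0258]
```

Emit:
arm_command(steps=[[[0.003, -0.003, 0.001], [-0.002, 0.002, -0.006], -1], [[0.003, -0.003, 0.001], [-0.002, 0, -0.011], -1], [[0.003, -0.003, 0.001], [-0.002, -0.006, -0.014], -1], [[0.003, -0.003, 0.001], [-0.002, -0.013, -0.0175], -1], [[0.003, -0.003, 0.001], [-0.002, -0.022, -0.02], -1], [[0.003, -0.003, 0.001], [-0.002, -0.022, -0.02], -1]])

```text
time: 18.75
eef_pos: [0.4686, 0.0567, 0.1488]
tcp_rot: [0.999, -0.035, 0.001, 0.001]
contact_force: [-1.3, -3.5, 5.8]
opening: -0.005
```

```bash
python3 - <<'E'
from h import *
s=get_state();print(s["time"],tofx(s["eef_pos"]),s["contact_force"],s["wrist_torque"])
c=cam("scene")
crop(c,280,180,380,280,6,"pics/s16.png")
for a in ((52,80,151),(52,68.5,153),(52,55,154),(52,45,153)): pf(*a)
E
```

```text
18.75 [ 51.48218169  90.66387579 148.84055557] [-1.275609   -3.47742384  5.78625377] [-0.4687228   0.33070362  0.0396415 ]
turn [0.001, -0.0025, 0.0011] shift [-0.0006, -0.0107, -0.0023]
turn [0.001, -0.0025, 0.0011] shift [-0.0006, -0.0222, -0.0043]
turn [0.001, -0.0025, 0.0011] shift [-0.0005, -0.0357, -0.0053]
turn [0.001, -0.0025, 0.0011] shift [-0.0005, -0.0457, -0.0043]
```

View pics/s16.png

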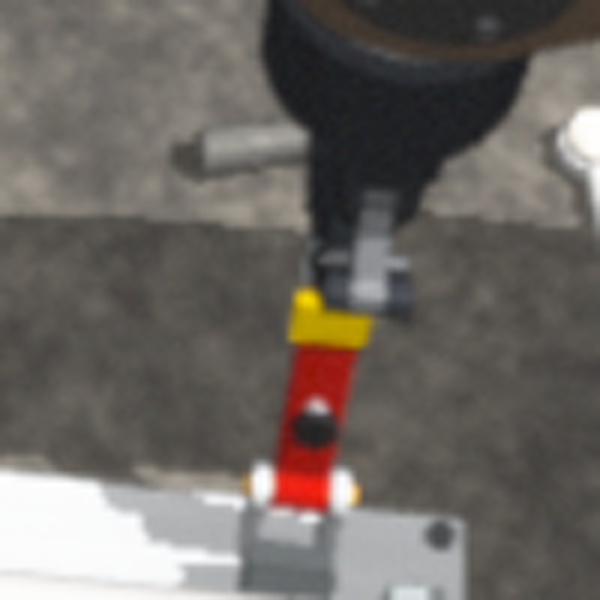

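Emit:
arm_command(steps=[[[0, -0.002, 0.001], [-0.0005, -0.005, -0.003], -1], [[0, -0.002, 0.001], [-0.0005, -0.011, -0.005], -1], [[0, -0.002, 0.001], [-0.0005, -0.017, -0.007], -1], [[0, -0.002, 0.001], [-0.0005, -0.022, -0.008], -1], [[0, -0.002, 0.001], [-0.0005, -0.029, -0.008], -1], [[0, -0.002, 0.001], [-0.0005, -0.036, -0.008], -1], [[0, -0.002, 0.001], [-0.0005, -0.036, -0.008], -1]])

```text
time: 19.68
eef_pos: [0.4707, 0.0935, 0.1567]
tcp_rot: [0.999, -0.036, 0.0, -0.0]
contact_force: [0.0, 0.4, 0.5]
opening: -0.001
```

```bash
python3 - <<'E'
from h import *
s=get_state();print(s["time"],tofx(s["eef_pos"]),s["contact_force"],s["wrist_torque"])
c=cam("scene")
crop(c,280,180,380,280,6,"pics/s17.png")
for a in ((52,45,154),(52,32,151),(52,20,145),(52,8,138),(52,-1.5,129)): pf(*a)
E
```

```text
19.675 [ 51.97306311  53.74448607 156.71699484] [0.03287568 0.36972565 0.45639297] [ 0.00518226 -0.02228575 -0.01383672]
turn [-0.0005, -0.0007, 0.0003] shift [-0.0001, -0.0089, 0.0027]
turn [-0.0005, -0.0007, 0.0003] shift [-0.0001, -0.0219, 0.0057]
turn [-0.0005, -0.0007, 0.0003] shift [-0.0001, -0.0339, 0.0117]
turn [-0.0005, -0.0007, 0.0003] shift [-0.0001, -0.0459, 0.0187]
turn [-0.0005, -0.0007, 0.0003] shift [-0.0001, -0.0554, 0.0277]
```

View pics/s17.png

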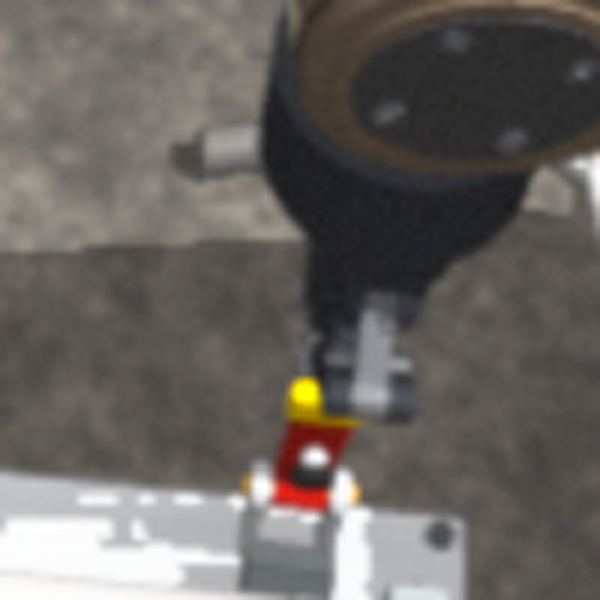

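Emit:
arm_command(steps=[[[0, 0, 0], [0, -0.005, 0.001], -1], [[0, 0, 0], [0, -0.01, 0.002], -1], [[0, 0, 0], [0, -0.016, 0.003], -1], [[0, 0, 0], [0, -0.022, 0.006], -1], [[0, 0, 0], [0, -0.028, 0.008], -1], [[0, 0, 0], [0, -0.034, 0.0115], -1], [[0, 0, 0], [0, -0.034, 0.0115], -1]])

```text
time: 20.6
eef_pos: [0.4726, 0.128, 0.1444]
tcp_rot: [0.999, -0.035, -0.0, -0.001]
contact_force: [1.1, -0.4, 0.3]
opening: -0.001
```

```bash
python3 - <<'E'
from h import *
s=get_state();print(s["time"],tofx(s["eef_pos"]),s["contact_force"],s["wrist_torque"])
c=cam("scene");t=cam("top")
crop(c,280,180,380,300,5,"pics/s18.png")
for a in ((52,8,138),(52,-1.5,129),(52,-12,118),(52,-18,108)): pf(*a)
E
```

```text
20.6 [ 52.56188953  19.23387146 144.35224522] [ 1.09451249 -0.43223794  0.27462697] [0.02865376 0.00772634 0.00315237]
turn [-0.001, 0.0012, 0.0003] shift [0.0007, -0.0116, 0.0063]
turn [-0.001, 0.0012, 0.0003] shift [0.0007, -0.0211, 0.0154]
turn [-0.001, 0.0012, 0.0003] shift [0.0008, -0.0315, 0.0264]
turn [-0.001, 0.0012, 0.0003] shift [0.0008, -0.0375, 0.0364]
```

View pics/s18.png

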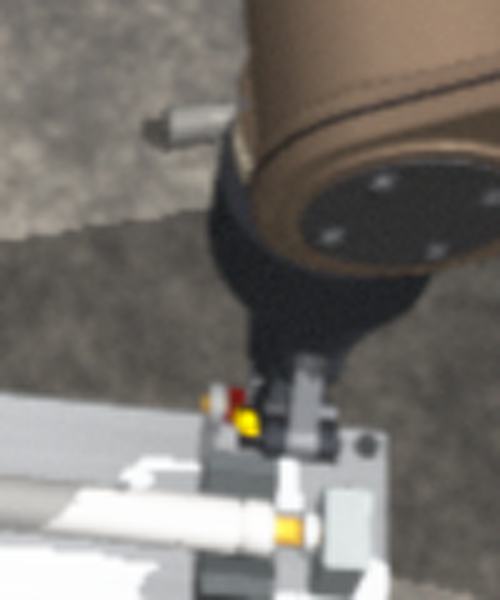

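Emit:
arm_command(steps=[[[0, 0, 0], [0, -0.006, 0.003], -1], [[0, 0, 0], [0.0005, -0.0116, 0.006], -1], [[0, 0, 0], [0.0005, -0.0165, 0.0105], -1], [[0, 0, 0], [0.0005, -0.021, 0.0154], -1], [[0, 0, 0], [0.0005, -0.026, 0.021], -1], [[0, 0, 0], [0.0005, -0.0315, 0.0264], -1], [[0, 0, 0], [0.0005, -0.0355, 0.032], -1], [[0, 0, 0], [0.0005, -0.0375, 0.036], -1]])

```text
time: 21.7
eef_pos: [0.4757, 0.1655, 0.1081]
tcp_rot: [0.999, -0.036, -0.0, -0.001]
contact_force: [0.1, 0.6, 3.4]
opening: 0.001
```

```bash
python3 - <<'E'
from h import *
s=get_state();print(s["time"],tofx(s["eef_pos"]),s["contact_force"],s["wrist_torque"])
c=cam("scene");t=cam("top")
crop(c,280,180,380,300,5,"pics/s19.png")
pf(52,-17,130); pf(52,-43,130); pf(52,-43,105)
E
```

```text
21.7 [ 52.15285103 -18.46200659 108.06737236] [0.07873002 0.58944995 3.36958258] [ 0.05286296 -0.09001211 -0.03679913]
turn [-0.001, 0.0027, 0.0005] shift [0.0007, 0.0011, -0.0224]
turn [-0.001, 0.0027, 0.0005] shift [0.0008, -0.0249, -0.0224]
turn [-0.001, 0.0027, 0.0005] shift [0.0008, -0.0248, 0.0026]
```

View pics/s19.png

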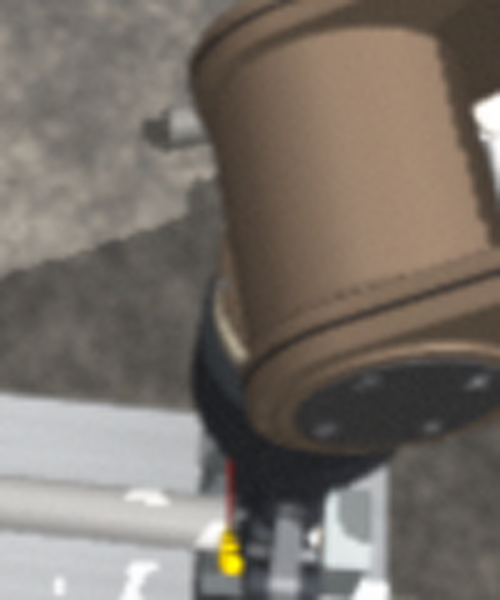

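Emit:
arm_command(steps=[[[0, 0, 0], [0, 0, -0.01], -1], [[0, 0, 0], [0, -0.005, -0.02], -1], [[0, 0.002, 0], [0.0005, -0.0175, -0.02], -1], [[0, 0.002, 0], [0.0005, -0.0175, -0.01], -1], [[0, 0.002, 0], [0.0005, -0.0175, -0.004], -1], [[0, 0.002, 0], [0.0005, -0.0175, -0.004], -1]])

```text
time: 22.55
eef_pos: [0.4761, 0.1824, 0.1105]
tcp_rot: [0.999, -0.035, -0.001, -0.0]
contact_force: [-0.9, 0.3, -0.3]
opening: -0.006
```

```bash
python3 - <<'E'
from h import *
s=get_state();print(s["time"],tofx(s["eef_pos"]),s["contact_force"],s["wrist_torque"])
c=cam("scene");t=cam("top")
crop(c,260,200,380,320,5,"pics/s20.png")
crop(t,160,200,280,320,5,"pics/t20.png")
E
```

```text
22.55 [ 52.99650251 -35.34958121 110.49195093] [-0.86817981  0.25317419 -0.33916199] [0.04619077 0.03380208 0.02530225]
```

View pics/s20.png

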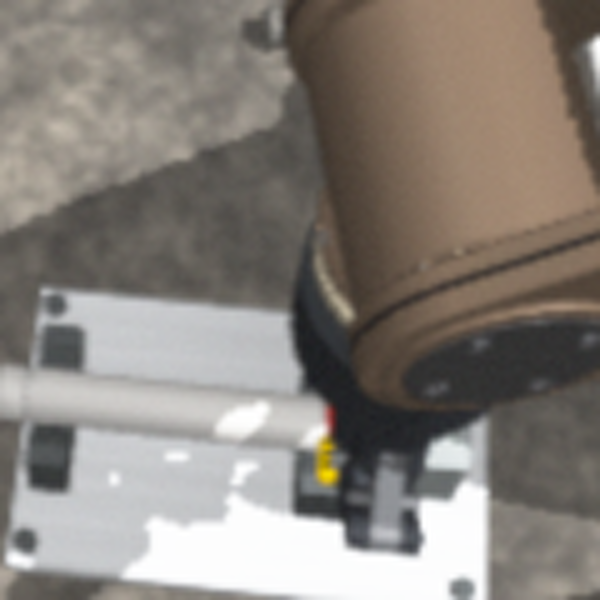

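Emit:
arm_command(steps=[[[0, 0, 0], [0, 0, 0.003], -1], [[0, 0, 0], [0, 0, 0.006], -1], [[0, 0, 0], [0, 0, 0.009], -1], [[0, 0, 0], [0, 0, 0.012], -1], [[0, 0, 0], [0, 0, 0.015], -1], [[0, 0, 0], [0, 0, 0.018], -1], [[0, 0, 0], [0, 0, 0.02], -1]])

```text
time: 23.52
eef_pos: [0.4762, 0.1824, 0.0907]
tcp_rot: [0.999, -0.036, -0.001, -0.0]
contact_force: [-0.1, 1.6, 1.7]
opening: -0.0
```

Emit:
arm_command(steps=[[[0, 0, 0], [0, 0, 0.002], -1], [[0, 0, 0], [0, 0, 0.004], -1]])

```text
time: 23.78
eef_pos: [0.4761, 0.1825, 0.0865]
tcp_rot: [0.999, -0.036, -0.001, -0.0]
contact_force: [-0.1, 1.0, 2.1]
opening: 0.005
```

Emit:
arm_command(steps=[[[0, 0, 0], [0, 0, 0.0015], -1], [[0, 0, 0], [0, 0, 0.003], -1]])

```text
time: 24.02
eef_pos: [0.4761, 0.1825, 0.0834]
tcp_rot: [0.999, -0.036, -0.001, -0.0]
contact_force: [0.1, 1.8, 3.0]
opening: 0.004
```

Emit:
arm_command(steps=[[[0, 0, 0], [0, 0, 0.001], -1], [[0, 0, 0], [0, 0, 0.0015], -1]])

```text
time: 24.28
eef_pos: [0.4761, 0.1826, 0.0818]
tcp_rot: [0.999, -0.036, -0.001, -0.0]
contact_force: [0.1, 1.5, 2.0]
opening: -0.003
```

Emit:
arm_command(steps=[[[0, 0, 0], [0, 0, 0.001], -1]])

```text
time: 24.4
eef_pos: [0.4761, 0.1826, 0.0808]
tcp_rot: [0.999, -0.036, -0.001, -0.0]
contact_force: [1.2, 2.0, 3.0]
opening: 0.0
```

Emit:
arm_command(steps=[[[0, 0, 0], [0, 0, 0.001], -1]])

```text
time: 24.52
eef_pos: [0.4761, 0.1826, 0.0798]
tcp_rot: [0.999, -0.036, -0.001, -0.0]
contact_force: [-1.1, 1.5, 3.0]
opening: -0.002
```

Emit:
arm_command(steps=[[[0, 0, 0], [0, 0, 0.001], -1]])

```text
time: 24.65
eef_pos: [0.4762, 0.1828, 0.079]
tcp_rot: [0.999, -0.036, -0.001, -0.001]
contact_force: [-0.2, 1.9, 4.6]
opening: 0.005
```

Emit:
arm_command(steps=[[[0, 0, 0], [0, 0, 0.001], -1]])

```text
time: 24.78
eef_pos: [0.4762, 0.1829, 0.0783]
tcp_rot: [0.999, -0.036, -0.001, -0.001]
contact_force: [-1.3, 2.5, 5.9]
opening: 0.0
```

Emit:
arm_command(steps=[[[0, 0, 0], [0, 0, 0.001], -1], [[0, 0, 0], [0, 0, 0.001], -1]])

```text
time: 25.02
eef_pos: [0.4762, 0.183, 0.0777]
tcp_rot: [0.999, -0.036, -0.001, -0.001]
contact_force: [-1.4, 1.2, 6.6]
opening: 0.002
```

```bash
python3 - <<'E'
from h import *
for i in range(4):
    s=get_state();print(s["time"],tofx(s["eef_pos"]),s["contact_force"]); read_camera("top")
E
```

```text
25.025 [ 52.90287865 -35.88801953  77.69478351] [-1.44773668  1.22178579  6.5925424 ]
25.075 [ 52.92628728 -35.86530168  77.68982635] [-0.78395254  1.16811374  5.50227622]
25.125 [ 52.90974222 -35.87651518  77.70144062] [-1.25118386  1.22417193  5.38064765]
25.175 [ 52.9027459  -35.89565146  77.70917147] [-1.01767372  1.44777195  6.72344251]
```

Emit:
arm_command(steps=[[[0, 0, 0], [0, 0, 0.0012], -1], [[0, 0, 0], [0, 0, 0.0014], -1], [[0, 0, 0], [0, 0, 0.0014], -1]])

```text
time: 25.6
eef_pos: [0.4762, 0.1831, 0.077]
tcp_rot: [0.999, -0.036, -0.002, -0.001]
contact_force: [-2.6, 1.9, 7.2]
opening: 0.003
```

```bash
python3 - <<'E'
from h import *
for i in range(4):
    s=get_state();print(s["time"],tofx(s["eef_pos"]),s["contact_force"]); read_camera("top")
E
```

```text
25.6 [ 52.87413322 -35.99772094  77.04408567] [-2.60076366  1.87117792  7.18553048]
25.65 [ 52.86723382 -35.97887915  77.04616754] [-1.92719717  0.80155753  7.02812204]
25.7 [ 52.88130777 -35.98089853  77.03169275] [-1.63493193  0.84640228  7.93681904]
25.75 [ 52.88314507 -36.01916135  77.05275226] [-2.03701331  1.32378089  7.50627351]
```

Emit:
arm_command(steps=[[[0, 0, 0], [0, 0, 0], -1], [[0, 0, 0], [0, 0, -0.001], -1], [[0, 0, 0], [0, 0, -0.002], -1], [[0, 0, 0], [0, 0, -0.004], -1], [[0, 0, 0], [0, 0, -0.01], -1], [[0, 0, 0], [0, 0, -0.03], -1], [[0, 0, 0], [0, 0, -0.07], -1], [[0, 0, 0], [0, 0, -0.12], -1], [[0, 0, 0], [0, 0, -0.14], -1]])

```text
time: 26.92
eef_pos: [0.4782, 0.1831, 0.2212]
tcp_rot: [0.999, -0.036, 0.001, -0.001]
contact_force: [-0.1, 0.1, 0.1]
opening: 0.004
```

```bash
python3 - <<'E'
from h import *
s=get_state();print(s["time"],s["eef_pos"],s["contact_force"]); pf(-60,-150,260)
E
```

```text
26.925 [0.47821088 0.18308195 0.22123136] [-0.10312147  0.08721737  0.06108448]
turn [-0.0025, -0.0027, 0.0005] shift [0.1111, -0.1139, -0.0382]
```

Emit:
arm_command(steps=[[[0, 0, 0], [0, 0.02, -0.03], -1], [[0, 0, 0], [0, 0.06, -0.05], -1], [[0, 0, 0], [0, 0.11, -0.06], -1], [[0, 0, 0], [0, 0.16, -0.06], -1], [[0, 0, 0], [0, 0.21, -0.06], -1], [[0, 0, 0], [0, 0.26, -0.06], -1], [[0, 0, 0], [0, 0.31, -0.06], -1], [[0, 0, 0], [0, 0.35, -0.06], -1], [[0, 0, 0], [0, 0.35, -0.06], -1]])

```text
time: 28.05
eef_pos: [0.4527, -0.1683, 0.2805]
tcp_rot: [0.999, -0.038, 0.001, -0.001]
contact_force: [1.1, 0.1, -0.0]
opening: -0.0
```

```bash
python3 - <<'E'
from h import *
s=get_state();print(s["time"],s["eef_pos"],s["contact_force"])
c=cam("scene");t=cam("top")
crop(c,240,205,370,335,4.5,"pics/s21.png")
crop(t,160,195,290,325,4.5,"pics/t21.png")
for th in (0,.05,.1,.15):
    p=fx(52,*tab(th,100)); print(th,(proj(c,p)-[240,205])*4.5,(proj(t,p)-[160,195])*4.5)
E
```

```text
28.05 [ 0.45269654 -0.16831574  0.28046763] [ 1.05112966e+00  5.64588151e-02 -4.62883174e-04]
0 [398.6042005  456.25564531] [ 92.83589927 339.59092279]
0.05 [399.87540966 451.85793036] [ 91.85241575 339.44437607]
0.1 [401.17501025 446.87542239] [ 91.40846122 339.32578165]
0.15 [402.49936183 441.31456018] [ 91.51402946 339.23591149]
```

View pics/s21.png

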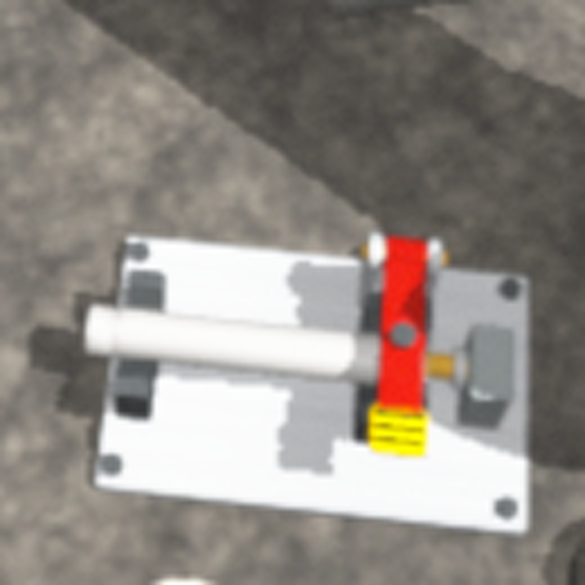

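View pics/t21.png

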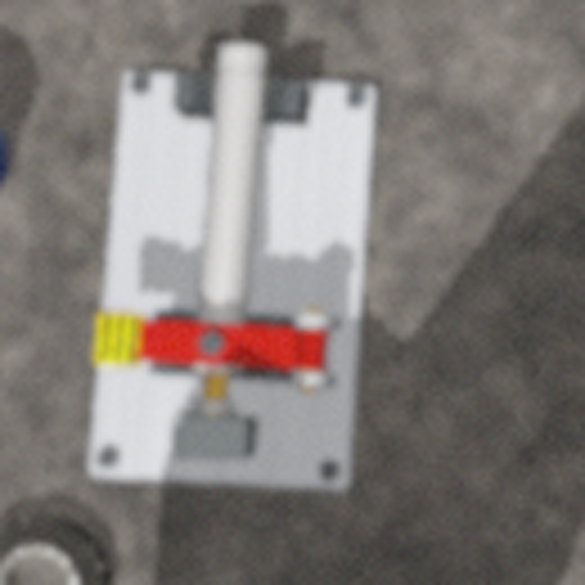

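```bash
python3 -c "
from plant import *
print(sign_off())"
```

```text
the job is handed in; nothing more can be done
None
```

I clamped the shaft in the V-block fixture and handed the job in at about 28 s of the 72 s allowed; no verdict was reported.

**Seating:** I gripped the shaft at its middle, laid it in both Vs and opened the fingers so that it centred itself. I then slid it along by force feel and felt the end stop at about 4 N. I pushed to 6.4 N and let go.

**Clamping:** I swung the strap over with closed fingers. The pad met the shaft with the fingertips at about 79.5 mm height. I pressed the tab to about 7.4 N, which is roughly 9 N on the pad by my estimate, then lifted off.

**Last checks:**
- Both cameras show the strap down at about 0.05 rad, with the robot clear of everything.
- The shaft lies in both Vs, and its visible back end had not moved since it was pushed against the stop. Its stop end is hidden under the strap.
- The wrist force read about zero, apart from 1 N of noise.
- The pad force after release can't be measured directly. From the 2–3 N it took to swing the strap, I estimate it at 4–5 N.
- I did not take a final measurement of the tub, spark plug or penlight. I saw no contact with any of them.

**Disagreements:** The two cameras differed by about 4 mm in the sideways position. I used the scene camera's value, which agreed with the arm, and corrected it by under 1 mm once the shaft was seated. During the swing the visible fingers appeared about 10 mm off the projected TCP. I took this to be the finger linkage hiding the tips. The contact forces fitted that, but I did not verify it.

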